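# Set the ratchet prop and stop, then lay a bar across for tacking

## Task

Get the two supports ready for the flat bar, in either order: press the prop's lever down so that its column clicks up to the fourth notch above fully down, where its head is level with the rail, and no further because it cannot be let down again; and tap the stiff stop block along its rail until its inner face stands on the scribed line, without running past it. Then lay the flat bar flat across the prop's head and the rail, along the rail, and slide it endways until its end touches the stop, without shifting the stop off the line. Leave the other things on the bench where they are.

Things in the scene. Friction and masses are not known exactly. Their poses are not given: they have to be found in the camera images.
- jig: Steel jig fixed to the bench, base 90 x 430 x 10 mm; origin on the bench under the prop column, z up. Prop guide 34 mm square, 135 mm high; lever to its -y. On its +y side a 40 mm square pedestal carries a rail along y, y = 0.085 to 0.250 m, 50 mm wide, top 217 mm over the bench. Gap between head and rail: y = 0.020 to 0.085 m, open to 135 mm or lower.
- prop_column (a joint): Height in m of the toothed column above fully down (0 to 0.074). Notches every 0.012: 0.048 is the fourth. Starts in notch 0, 1 or 2. Rises as the lever is pressed; a spring pawl clicks under each tooth passed, and when let go the column sinks onto the last notch passed; it cannot be lowered. Raise it 1 to 4 mm over a notch for the pawl to drop in.
- head_top (a point): Centre of the top face of the prop's head, a flat steel plate 56 mm (jig x) by 40 mm (jig y), 10 mm thick. 169 mm above the bench when the column is fully down, 217 mm at the fourth notch. Axes as the jig's.
- lever_pad (a point): Centre of the top of the 44 x 44 mm pad at the lever's free end (jig -y). Pivot at jig y = -0.080 m, 85 mm high; pad 130 mm along the lever and 15 mm above its line. With the column down the lever points 0.45 rad upward; it turns down 1 rad per 0.080 m of column rise (pad 155 mm high at notch 0, 80 mm at notch 4). Takes about 4 N; stays where the ratchet holds it.
- stop_slide (a joint): Travel in m of the stop block along the rail from its outermost position, growing towards the prop (jig -y); range 0 to 0.095. Starts between 0 and 0.035. 0.065 puts its inner face on the scribed line. Stiff: it takes about 7 N to move and stays where it is left.
- stop_face (a point): Middle of the stop block's inner face (towards the prop, jig -y), 13.5 mm over the rail's top. Block 44 mm wide over the rail (63 mm with its cheeks), 24 mm thick along the rail (outer face 24 mm to jig +y of this point), rising 26 mm above the rail, a bolt head 5 mm more. Axes as the jig's.
- rail_line (a point): Middle of the black line scribed across the rail's top, on the top surface, at jig y = +0.135 m. Axes as the jig's.
- bar_center (a point): Centre of the loose dark flat bar, 30 x 180 x 8 mm, about 0.17 kg, lying flat on the bench in front of the jig. Its long side is its own y axis, z up, width along x. When it lies on the supports against the stop its centre is 90 mm from the stop's face and 221 mm above the bench.
- weld_magnet: Bystander: orange three-cornered welding magnet, 100 x 100 x 20 mm, loose on the bench; origin at its underside.
- tape_roll: Bystander: grey roll of tape, 104 mm across, 48 mm high, loose; origin at its underside.
- tape_measure: Bystander: yellow tape measure, 64 x 71 x 34 mm, loose; origin at its underside.
- marker_pen: Bystander: white and red marker pen, 139 mm long, loose; origin at its underside.
- dip_tin: Bystander: round light-grey tin, 67 mm across, 48 mm high, loose behind the jig; origin at its underside.
Mind the look-alikes: they are no part of the job. What is shaped like the part that bears bar_center but pink is not meant.

How it is judged:
On the way, in this order (a step that is already met when the one before it is completed fails the run):
1. both supports are set and let go: column resting in the fourth notch, stop's face on the line, with the bar still on the bench (value of joint prop_column between 0.045 and 0.051 m and value of joint stop_slide between 0.061 and 0.069 m and contact force between each of the arm, the fingers and jig below 0.5 N and height (world z) of bar_center below 0.03 m), for 0.2 s.
2. the bar lies level on the head and the rail (height (world z) of bar_center between 0.217 and 0.225 m and angle between bar_center's own z axis and vertical below 0.04 rad and contact force between the fingers and flat_bar below 0.3 N and contact force between flat_bar and jig above 0.3 N), for 0.2 s.
At the end, for the whole second after the job is handed in: The column rests in the fourth notch (45 to 51 mm), the stop's inner face stands within 4 mm of the scribed line, and the bar lies at rest and level (within 0.04 rad) on the head and the rail, centred across the rail within 15 mm, along it within 0.15 rad, its end within 4 mm of the stop's face (value of joint prop_column between 0.045 and 0.051 m and value of joint stop_slide between 0.061 and 0.069 m and height (world z) of bar_center between 0.217 and 0.225 m and angle between bar_center's own z axis and vertical below 0.04 rad and angle between the y axis of bar_center and the y axis of jig, either way round below 0.15 rad and x of bar_center in the frame of stop_face between -0.015 and 0.015 m and y of bar_center in the frame of stop_face between -0.094 and -0.087 m and linear speed of flat_bar below 0.01 m/s); the robot touches nothing.
It fails at once if the stop ran more than 7 mm past the line (value of joint stop_slide above 0.072 m).
It fails at once if a bystander was shoved more than 40 mm (distance of any of weld_magnet, tape_roll, tape_measure, marker_pen, dip_tin from where it was at the start of the episode above 0.04 m).
It also fails if it takes over 72 s, if anything falls off the work surface, if the arm or the gripper's body presses on something with over 40 N, if the wrist force passes 120 N, or if a joint passes its speed limit or range.

## Robot

A 6-joint arm with a two-finger parallel gripper is mounted at the origin on a cart in front of the work surface, level with it; the furniture and walls round the work are solid. World frame = base frame: x ahead of the robot, y to its left, z up, the work surface at z = 0. Lengths are in m, angles in rad, forces in N, time in s.
With the tool pointing down it reaches from about 0.3 to 0.875 m from the base axis. Payload 6.4 kg.
Tool frame: the origin (TCP) lies at the very end of the fingers, on their centre line; the grasp point (between the pads) lies 19 mm behind it; z points along the fingers, y is the direction in which the jaws open and shut (so a half turn about z gives the same grasp; the last joint's range is limited). The gripper opens to 85 mm and grips with 20 to 120 N. Pads are 22 mm wide; open, the fingers measure 114 mm over their backs; the gripper's body (76 mm by 85 mm) begins 54 mm behind the grasp point. The pads swing forward as they close: fully open they stand 13 mm farther back than shut.
Start: joints at [-0.206, 0.181, 1.607, -0, 1.354, -0.206], TCP at [0.575, 0, 0.231] pointing down, gripper open.
Joint ranges: [-2.99, 2.99], [-0.89, 2.07], [0.3, 2.58], [-1.14, 4.28], [0, 2.63], [-3.12, 3.12]. Speed limits (rad/s): [2.57, 2.57, 3.01, 3.14, 3.14, 3.14].

## Interface

Orientations are given as a unit quaternion [w, x, y, z].
In Python, from bench import * gives the robot as it stands.
- The arm moves only by the tool arm_command, never from a script. Its argument "motion" is text: rows parted by semicolons, each of 7 numbers parted by spaces: the shift along the tool's x, y, z in units of 0.2 m (1.0 is 0.2 m), then the turn, a rotation vector about the tool's x, y, z in units of 60 degrees (1.0 is 60 degrees), then the opening, from 0 (shut) to 1 (fully open). In form: tx ty tz ax ay az grip; .... A call has 1 to 10 rows; each row shifts and turns the pose as measured when the row begins, along the tool's axes as they then stand; what a row does not reach is not made up. A row lasts 1/12 s, in which the tool goes at most 41.7 mm and 7.16 degrees, less where a joint would pass 70% of its speed; a pose out of reach is approached as far as the arm can. A call with a number of a shift or a turn outside -1 to 1 is refused whole. A call with a gripper value outside its range is refused whole. The fingers move at their own pace and stop on an object; the grip force is fixed at half the most. Time passes only in rows, so rows that do not move let the fingers close. It gives the time, the measured TCP pose, the force and the opening at its end, in the units of the state.
- get_obs(): the state, without advancing time (a new reading comes with each control period).
- camera(name): name is "scene" or "top" or "wrist"; returns a dict with "img" (420x560x3 uint8, red, green, blue), "intrinsics" (3x3 intrinsics, pixels), "pose" (4x4, takes a point from camera to world coordinates); the wrist camera has in their place "mount" (4x4, takes a point from camera to tool coordinates, whose origin is the TCP and whose axes are the flange's). Camera axes: x right, y down, z forward; pixel columns grow to the right and rows downward; lengths in m; the calibration is good to about 2 mm. A picture is of the moment at which its call begins: read the wrist's pose just before it. There is no depth.
- hand_in(): hands the job in, once; it reports no verdict.
Trained networks look in the newest picture that a camera, given by its name, has taken for a name from the list of things; names that differ only in an ending like _2 or _b are one class to them, and where a whole thing is asked for, a point or a joint stands for the part that bears it (a point fixed in the world has none). Each returns a list of dicts, best first, with "conf" (0 to 1); they miss things now and then, are a little off and sometimes report something else, mostly with a low value. They report only what shows in the picture. A call takes as long as a camera call. They do not tell look-alikes from the thing itself.
- search_frame(camera, target): "box" ([left, top, right, bottom] in pixels, round what is visible of it).
The state is a dict: "time_s": time; "q": joint angles; "dq": joint speeds; "joint_efforts": joint torques, N m; "eef_pos": TCP position; "eef_rot": TCP orientation; "wrist_force": force on the tool from outside, world axes, zero at the start; "torque": the same for the moment, N m; "opening": opening from 0.0 (shut) to 1.0 (fully open).
Only numpy, scipy, OpenCV 4.12 (cv2) and the standard library are available. Lean on these libraries where they do the work, as an engineer would, in place of code of your own. Each camera call takes 0.05 s, during which the arm holds its last target.

## Working session

There is one attempt and no reset: what is moved stays moved. The work goes in short steps, Python scripts to look and compute and a tool call to move; the robot and the scene stay as the last step left them, time stands still between calls to the robot, and variables do not carry over. Pictures are saved under pics/ and viewed, and the job is handed in when it is done.

Besides the shell and the picture viewer there is one more tool, called as a command line: name --argument value ..., lists and objects as JSON in quotes. arm_command: Moves the arm, as the interface text tells. Shifts and turns lie within -1 to 1; 1 stands for 0.2 m of shift or 60 degrees of turn. Its arguments: {"type":"object","properties":{"motion":{"type":"string"}},"required":["motion"]}

```bash
ls; mkdir -p pics; python3 - <<'E'
from bench import *
import cv2
print(get_obs())
for n in ["scene","top","wrist"]:
    c=camera(n); cv2.imwrite(f"pics/{n}0.png",c["img"][:,:,::-1]); print(n,c["intrinsics"],c.get("pose",c.get("mount")))
    for t in ["jig","head_top","lever_pad","stop_face","bar_center","weld_magnet","tape_roll","tape_measure","marker_pen","dip_tin"]:
        print(t,[(d["box"],round(d["conf"],2)) for d in search_frame(n,t)[:3]])
E
```

```text
pics
{'time_s': 0.0, 'q': array([-2.06308983e-01,  1.81533207e-01,  1.60804367e+00,  1.34178276e-05,
        1.35377526e+00, -2.06328905e-01]), 'dq': array([-4.66609893e-04,  7.51232092e-04,  1.67867101e-03, -1.33773002e-03,
        2.65636880e-06, -6.85941249e-05]), 'joint_efforts': array([ 3.41415571e-04, -4.44869328e+01, -3.51340663e+01, -2.51131587e-04,
        9.11703974e-03,  3.43231875e-05]), 'eef_pos': array([5.74438678e-01, 1.34086504e-04, 2.30371316e-01]), 'eef_rot': array([-7.39897703e-04,  7.07100490e-01,  7.07112525e-01, -4.75958295e-04]), 'wrist_force': array([-0.20434109, -0.73616923, -1.27729094]), 'torque': array([-0.00298128, -0.0130167 , -0.04309774]), 'opening': 1.0006766595263685}
scene [[522.09865532   0.         284.92613519]
 [  0.         522.09865532 206.34423139]
 [  0.           0.           1.        ]] [[ 0.80606159 -0.25892189  0.53218809 -0.35304225]
 [-0.59169772 -0.33343687  0.73397115 -1.18113716]
 [-0.01259007 -0.90652044 -0.42197415  0.87055089]
 [ 0.          0.          0.          1.        ]]
jig [([261.8, 172.3, 379.5, 298.4], 0.69)]
head_top
[... 1775 characters left out ...]
20e-01  3.93539608e-04  7.73054418e-05 -1.23631230e-03]
 [ 4.46061774e-05 -3.00691542e-01  9.53721445e-01 -1.42245246e-01]
 [ 0.00000000e+00  0.00000000e+00  0.00000000e+00  1.00000000e+00]]
jig [([178.8, 1.7, 354.9, 382.7], 0.56)]
head_top [([244.5, 262.1, 334.7, 348.9], 0.66)]
lever_pad [([289.0, 353.0, 296.1, 378.4], 0.71), ([179.7, 1.1, 354.1, 25.0], 0.39)]
stop_face [([180.6, 0.0, 353.7, 27.5], 0.59), ([242.5, 260.9, 338.0, 353.1], 0.2)]
bar_center [([4.0, 33.8, 185.3, 74.8], 0.9), ([372.5, 192.6, 447.1, 263.8], 0.16)]
weld_magnet [([179.3, 0.0, 354.3, 25.2], 0.4)]
tape_roll []
tape_measure []
marker_pen [([72.9, 404.5, 93.0, 417.9], 0.82)]
dip_tin [([371.3, 193.4, 450.4, 266.9], 0.92)]
```

View pics/scene0.png

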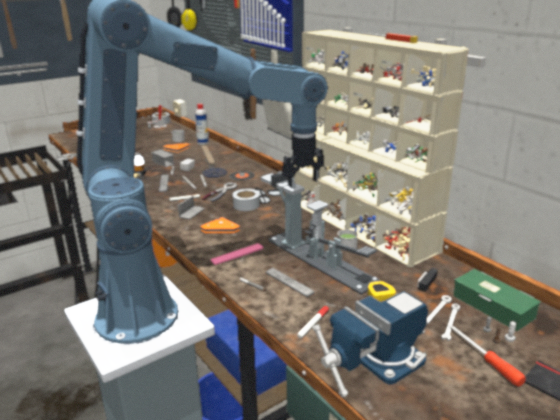

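View pics/top0.png

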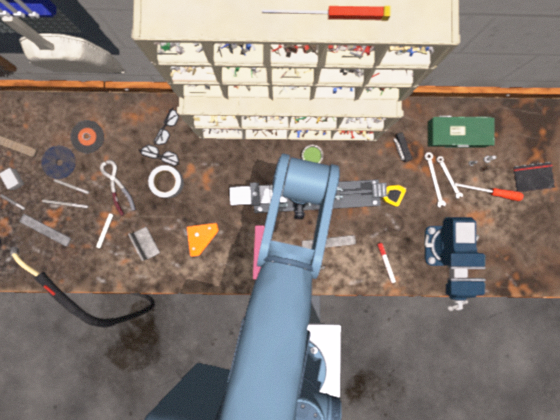

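View pics/wrist0.png

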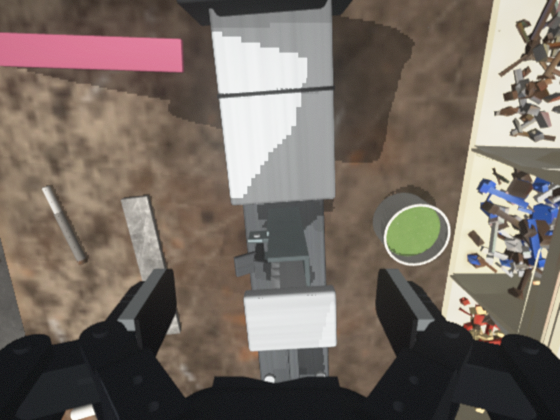

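The scene and top views show two bar look-alikes near the jig. The grey bar in front of the jig is at scene (290,281), top (330,242), wrist (150,265). The pink bar is at scene (238,253), top (258,250), wrist (90,52), and is excluded by colour. Another grey strip lies far left at top (45,230). It is background, not in front of the jig. I choose the grey one and will check it with a close crop.

```bash
cat > h.py <<'E'
from bench import *
import cv2, numpy as np
from scipy.spatial.transform import Rotation as R
def tool():
    o=get_obs(); q=o["eef_rot"]; T=np.eye(4); T[:3,:3]=R.from_quat([q[1],q[2],q[3],q[0]]).as_matrix(); T[:3,3]=o["eef_pos"]; return T,o
def snap(n,f=None):
    T,o=tool(); c=camera(n); P=c["pose"] if "pose" in c else T@c["mount"]
    if f: cv2.imwrite(f"pics/{f}.png",c["img"][:,:,::-1])
    return c["img"],c["intrinsics"],P
def toplane(K,P,uv,z):
    d=P[:3,:3]@np.linalg.solve(K,[uv[0],uv[1],1.]); return P[:3,3]+d*(z-P[2,3])/d[2]
def proj(K,P,X):
    x=K@(P[:3,:3].T@(np.asarray(X)-P[:3,3])); return x[:2]/x[2]
E
python3 - <<'E'
from h import *
img,K,P=snap("wrist")
f=lambda a,b,s,n:cv2.imwrite("pics/"+n,cv2.resize(img[b[0]:b[1],a[0]:a[1],::-1],None,fx=s,fy=s,interpolation=cv2.INTER_CUBIC))
f((100,360),(180,400),3,"w_c1.png"); f((190,360),(0,210),4,"w_c2.png")
s,Ks,Ps=snap("scene")
cv2.imwrite("pics/s_c1.png",cv2.resize(s[160:310,230:410,::-1],None,fx=4,fy=4,interpolation=cv2.INTER_CUBIC))
p=lambda u,v,z:print((u,v),z,toplane(K,P,(u,v),z).round(4))
p(220,95,.217);p(333,88,.217);p(232,201,.217);p(333,198,.217);p(212,12,.217)
for n in range(3):
  z=.169+.012*n
  for c in [(246,294),(334,292),(249,349),(337,347)]: p(*c,z)
Tk=snap("top");
for c in [(300,147),(186,138),(383,138)]: print("shelf",toplane(Tk[1],Tk[2],c,0.0))
E
```

```text
(220, 95) 0.217 [0.5498 0.078  0.217 ]
(333, 88) 0.217 [0.5984 0.0808 0.217 ]
(232, 201) 0.217 [0.5532 0.0302 0.217 ]
(333, 198) 0.217 [0.6009 0.0317 0.217 ]
(212, 12) 0.217 [0.5481 0.1099 0.217 ]
(246, 294) 0.169 [ 0.5539 -0.0496  0.169 ]
(334, 292) 0.169 [ 0.6132 -0.0481  0.169 ]
(249, 349) 0.169 [ 0.5549 -0.0944  0.169 ]
(337, 347) 0.169 [ 0.6177 -0.0927  0.169 ]
(246, 294) 0.18100000000000002 [ 0.5551 -0.0422  0.181 ]
(334, 292) 0.18100000000000002 [ 0.6109 -0.0408  0.181 ]
(249, 349) 0.18100000000000002 [ 0.556  -0.0844  0.181 ]
(337, 347) 0.18100000000000002 [ 0.6151 -0.0827  0.181 ]
(246, 294) 0.193 [ 0.5562 -0.0348  0.193 ]
(334, 292) 0.193 [ 0.6086 -0.0334  0.193 ]
(249, 349) 0.193 [ 0.5571 -0.0743  0.193 ]
(337, 347) 0.193 [ 0.6125 -0.0728  0.193 ]
shelf [ 0.75307387 -0.02036001  0.        ]
shelf [0.77858451 0.37093288 0.        ]
shelf [ 0.78832236 -0.30602962  0.        ]
```

View pics/w_c1.png

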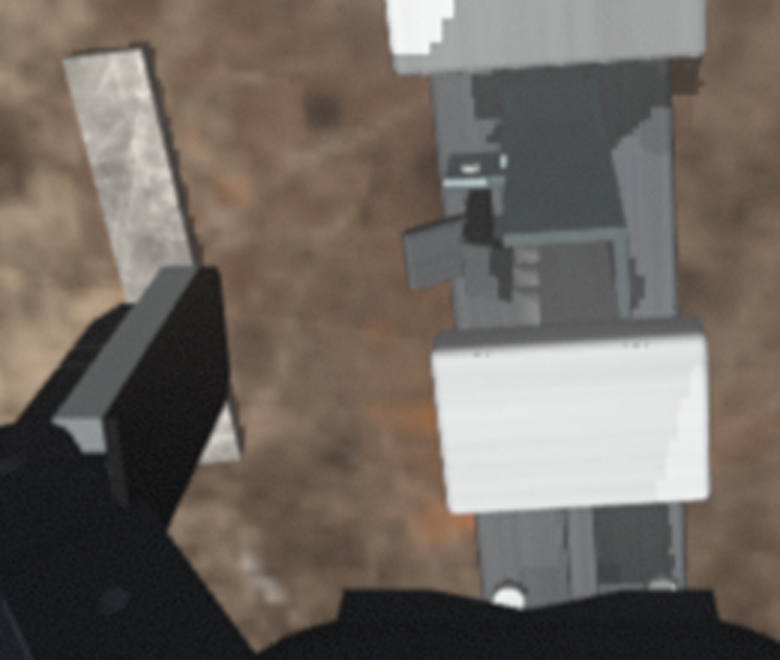

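View pics/w_c2.png

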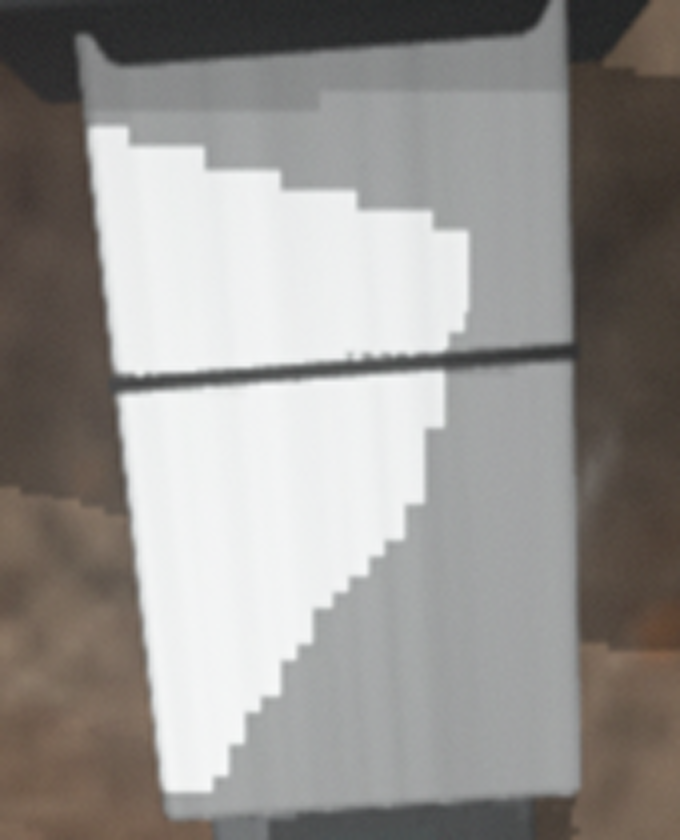

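View pics/s_c1.png

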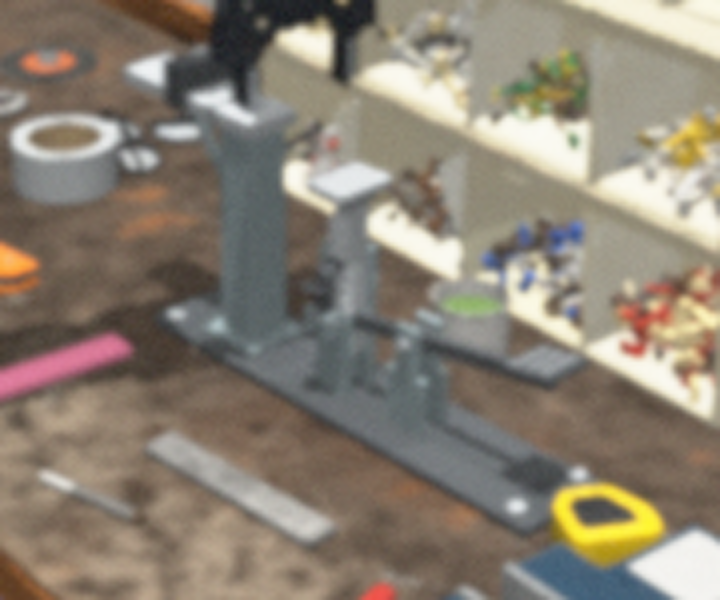

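Grey bar confirmed in the crop (steel-grey, not pink). It is partly hidden by the left finger. I raise the arm for one clear view of everything.

arm_command --motion "0 0 -0.2 0 0 0 1;0 0 -0.2 0 0 0 1;0 0 -0.2 0 0 0 1;0 0 -0.2 0 0 0 1;0 0 -0.2 0 0 0 1;0 0 0 0 0 0 1"

```text
time_s: 2.3
eef_pos: [0.5725, 0.0005, 0.4351]
eef_rot: [-0.005, 0.707, 0.707, -0.003]
wrist_force: [-0.1, -0.5, 1.4]
opening: 0.997
```

```bash
python3 - <<'E'
from h import *
print(tool()[1]["eef_pos"])
img,K,P=snap("wrist","w1"); np.savez("w1.npz",img=img,K=K,P=P)
cv2.imwrite("pics/w1b.png",cv2.resize(img[:,:,::-1],(800,600),interpolation=cv2.INTER_CUBIC))
E
```

```text
[5.72539242e-01 4.58358834e-04 4.35136727e-01]
```

View pics/w1b.png

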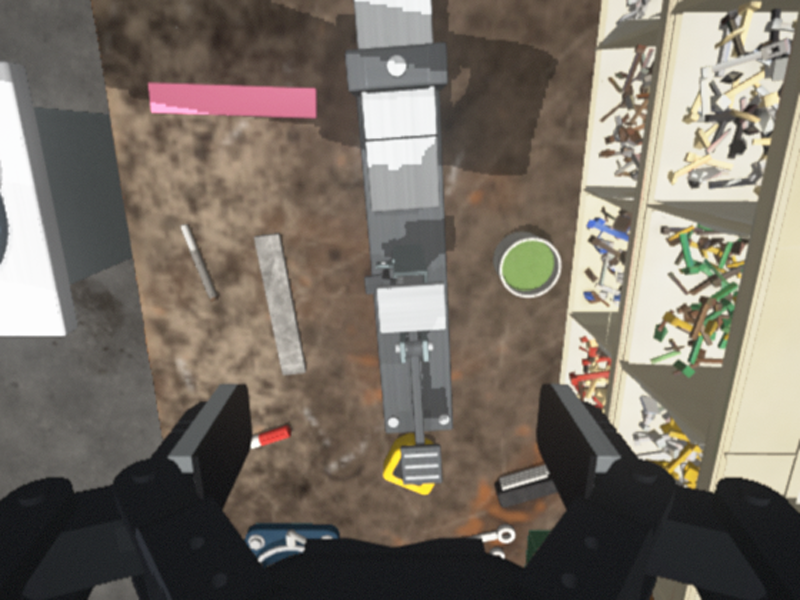

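Clear view (800-scale): rail line at (400,138), stop block (397,67), head (411,308), pad (421,463), grey bar (281,305), pink bar (232,100). I crop it for precise points.

```bash
python3 - <<'E'
import cv2,numpy as np
img=np.load("w1.npz")["img"]
def f(x0,x1,y0,y1,s,n):
    c=cv2.resize(img[y0:y1,x0:x1,::-1],None,fx=s,fy=s,interpolation=cv2.INTER_CUBIC)
    for u in range((x0+9)//10*10,x1,10): cv2.line(c,(int((u-x0+.5)*s),0),(int((u-x0+.5)*s),4 if u%50 else 14),(0,0,255),1)
    for v in range((y0+9)//10*10,y1,10): cv2.line(c,(0,int((v-y0+.5)*s)),(4 if v%50 else 14,int((v-y0+.5)*s)),(0,0,255),1)
    cv2.imwrite("pics/"+n,c)
f(235,335,0,100,6,"a1.png"); f(235,335,130,250,5,"a2.png");f(160,320,150,350,3,"a3.png");f(255,335,290,350,8,"a4.png")
E
```

```text
(no output)
```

View pics/a1.png

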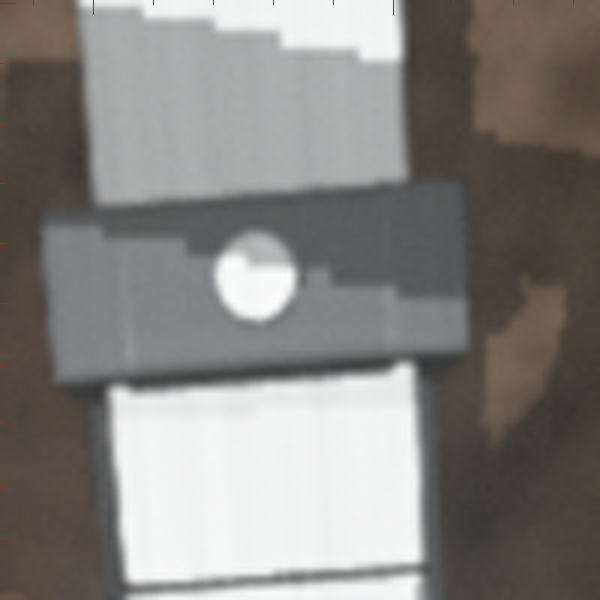

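View pics/a2.png

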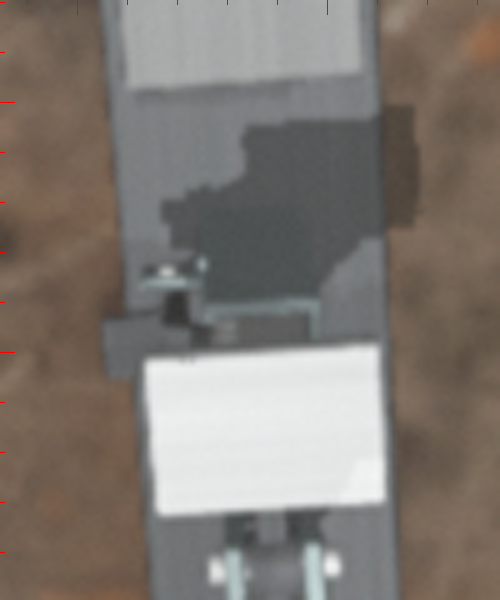

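View pics/a3.png

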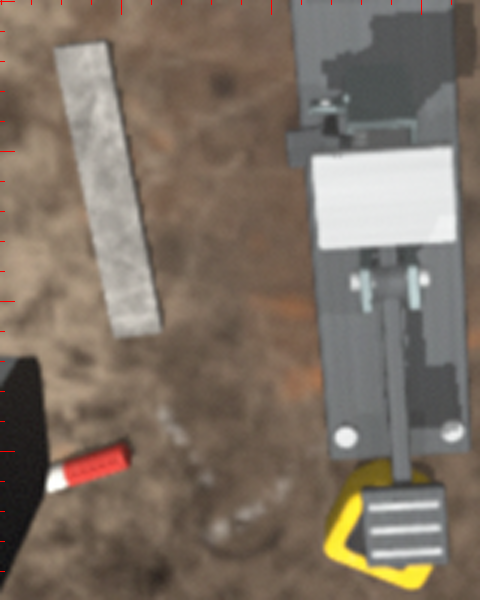

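View pics/a4.png

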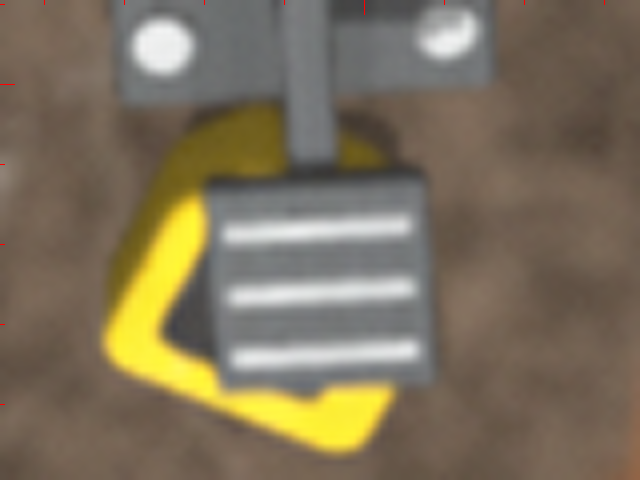

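```bash
cat > fit.py <<'E'
from h import *
from scipy.optimize import least_squares
d=np.load("w1.npz"); K,P=d["K"],d["P"]
def pad(h,a,b):
    th=.45-h/.08; c,s=np.cos(th),np.sin(th); r=130+b; 
    return [a/1e3,-.080-r/1e3*c+.015*s,.085+r/1e3*s+.015*c]
def model(p):
    x,y,w,h,s=p; hz=.169+h; f=.200-s
    J=[[-.025,.135,.217],[.025,.135,.217],[-.025,.085,.217],[.025,.085,.217],
       [-.028,.02,hz],[.028,.02,hz],[-.028,-.02,hz],[.028,-.02,hz],
       pad(h,-22,-22),pad(h,22,-22),pad(h,22,22),pad(h,-22,22),
       [-.022,f,.243],[.022,f,.243],[-.025,f,.217],[.025,f,.217]]
    c,sn=np.cos(w),np.sin(w)
    return np.array([[x+c*a-sn*b,y+sn*a+c*b,z] for a,b,z in J])
uv=np.array([(255.5,98.3),(306.2,94.7),(260.6,147.6),(307.4,144),(263.6,201.6),(310.6,198.8),(266.4,233),(312.2,230),
 (280.9,312.8),(308.1,312.5),(309,337.8),(282.8,338.1),(256.7,62.2),(300.5,59.5),(254.2,65),(304.2,60.8)])
def res(p): return (np.array([proj(K,P,X) for X in model(p)])-uv).ravel()
r=least_squares(res,[.583,-.054,.07,.024,.034],loss="soft_l1",x_scale=[.01,.01,.1,.01,.01])
print(r.x.round(4)); print(r.fun.reshape(-1,2).round(1))
m=model(r.x); print("pad",m[8:12].mean(0).round(4),"line",m[:2].mean(0).round(4),"face",m[14:16].mean(0).round(4),"head",m[4:8].mean(0).round(4))
B=np.array([toplane(K,P,u,.008) for u in [(178.3,165.7),(196,163.7),(213.3,259.3),(197.7,262.3)]])
print("bar",B.mean(0).round(4),B.round(3).tolist(), "yaw",np.arctan2(-(B[0]+B[1]-B[2]-B[3])[0],(B[0]+B[1]-B[2]-B[3])[1]), np.linalg.norm(B[0]-B[3]),np.linalg.norm(B[0]-B[1]))
E
python3 fit.py
```

```text
[ 0.5837 -0.0552  0.0708  0.0245  0.0349]
[[ 0.3 -0.6]
 [-0.2 -0.7]
 [-0.6  0.4]
 [ 0.7  0.6]
 [-0.4 -0.1]
 [ 0.9 -0.4]
 [-0.5  0.5]
 [ 0.6  0.6]
 [-0.9  0.2]
 [ 0.3 -1.1]
 [ 0.9 -0.1]
 [-0.9  1.1]
 [-2.4  0.1]
 [ 2.8 -0.9]
 [-1.1  0.2]
 [ 0.4  0.5]]
pad [ 0.5983 -0.2612  0.1185] line [0.5742 0.0794 0.217 ] face [0.5721 0.1095 0.217 ] head [ 0.5837 -0.0552  0.1935]
bar [ 0.429  -0.1172  0.008 ] [[0.404, -0.031, 0.008], [0.434, -0.027, 0.008], [0.453, -0.203, 0.008], [0.425, -0.209, 0.008]] yaw 0.11280543441062109 0.1793972093861328 0.03011066795478151
```

Jig fit is good: column 0.0245 (notch 2), stop_slide 0.035 (30 mm to go), jig yaw 0.071, bar 30 x 179 mm at (0.429,-0.117). All of these match the stated sizes. Next: over the pad with the fingers shut.

arm_command --motion "-0.2 0.02 0 0 0 0 0;-0.2 0.02 0 0 0 0 0;-0.2 0.02 0 0 0 0 0;-0.2 0.02 0 0 0 0 0;-0.2 0.02 0 0 0 0 0;-0.2 0.02 0 0 0 0 0;-0.1 0.01 0.17 0 0 0 0;0 0 0.2 0 0 0 0;0 0 0.2 0 0 0 0;0 0 0.2 0 0 0 0"

```text
time_s: 3.18
eef_pos: [0.5994, -0.272, 0.2723]
eef_rot: [-0.0, 0.706, 0.709, -0.002]
wrist_force: [1.0, -0.2, 0.2]
opening: 0.001
```

arm_command --motion "0.04 0 0.2 0 0 0 0;0 0 0.2 0 0 0 0;0 0 0.16 0 0 0 0;0 0 0 0 0 0 0"

```text
time_s: 3.52
eef_pos: [0.5894, -0.2599, 0.1426]
eef_rot: [-0.012, 0.706, 0.708, -0.005]
wrist_force: [-1.1, 1.1, -1.5]
opening: 0.001
```

```bash
cat >> h.py <<'E'
def need(pos,yaw=0.,flip=False):
    """units from here to target; tool down, tool x along world y rotated by yaw"""
    T,o=tool(); c,s=np.cos(yaw),np.sin(yaw); 
    Rt=np.array([[-s,c,0],[c,s,0],[0,0,-1.]])
    if flip: Rt=Rt@np.diag([-1,-1,1.])
    d=T[:3,:3].T@(np.asarray(pos)-T[:3,3])/.2
    a=R.from_matrix(T[:3,:3].T@Rt).as_rotvec()/np.radians(60)
    print("t",o["time_s"],"pos",o["eef_pos"].round(4),"F",o["wrist_force"].round(1),"need",d.round(3),a.round(3), "N",np.linalg.norm(d).round(2))
E
python3 -c "
from h import *
need([.599,-.263,.125])"
```

```text
t 3.5167 pos [ 0.5894 -0.2599  0.1426] F [-1.1  1.1 -1.5] need [-0.016  0.05   0.087] [-0.022 -0.01   0.002] N 0.1
```

arm_command --motion "-0.016 0.05 0.05 -0.02 -0.01 0 0;0 0 0 0 0 0 0;0 0 0.05 0 0 0 0;0 0 0.05 0 0 0 0;0 0 0.05 0 0 0 0;0 0 0 0 0 0 0"

```text
time_s: 4.02
eef_pos: [0.5992, -0.2644, 0.1038]
eef_rot: [0.0, 0.707, 0.708, -0.002]
wrist_force: [-1.2, 1.3, 1.4]
opening: -0.002
```

```bash
python3 -c "
from h import *
need([.599,-.264,.076])
snap('wrist','w2')"
```

```text
t 4.0167 pos [ 0.5992 -0.2644  0.1038] F [-1.2  1.3  1.4] need [ 0.002 -0.     0.139] [-0.002  0.003  0.002] N 0.14
```

View pics/w2.png

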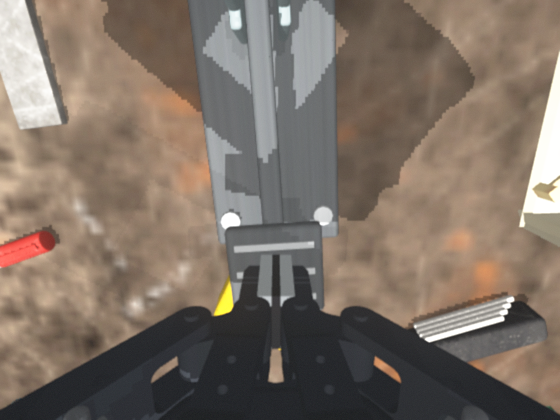

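Fingertips are on the pad centre (275,275). I press on in small steps to z ≈ 0.076.

arm_command --motion "0 0 0.04 0 0 0 0;0 0 0.04 0 0 0 0;0 0 0.03 0 0 0 0;0 0 0.015 0 0 0 0;0 0 0 0 0 0 0;0 0 0 0 0 0 0"

```text
time_s: 4.57
eef_pos: [0.6011, -0.2662, 0.0831]
eef_rot: [0.003, 0.706, 0.708, -0.001]
wrist_force: [-1.8, -0.4, 3.9]
opening: -0.002
```

```bash
python3 -c "
from h import *
need([.599,-.264,.076])"
```

```text
t 4.5667 pos [ 0.6011 -0.2662  0.0831] F [-1.8 -0.4  3.9] need [ 0.011 -0.011  0.035] [0.002 0.006 0.002] N 0.04
```

arm_command --motion "0.01 -0.01 0.03 0 0 0 0;0 0 0.012 0 0 0 0;0 0 0 0 0 0 0;0 0 0 0 0 0 0"

```text
time_s: 4.9
eef_pos: [0.6009, -0.2655, 0.0762]
eef_rot: [0.006, 0.706, 0.708, -0.001]
wrist_force: [-1.9, -1.2, 2.7]
opening: -0.002
```

Now let go and check the head.

arm_command --motion "0 0 -0.15 0 0 0 0;0 0 -0.2 0 0 0 0;0 0 -0.2 0 0 0 0;0 0 -0.2 0 0 0 0;0 0 -0.2 0 0 0 0;0 0 -0.2 0 0 0 0;0 0 -0.2 0 0 0 0;0 0 0 0 0 0 0"

```text
time_s: 5.57
eef_pos: [0.5969, -0.2586, 0.3486]
eef_rot: [-0.005, 0.706, 0.708, -0.001]
wrist_force: [0.5, -0.2, 1.6]
opening: 0.001
```

```bash
python3 -c "
from h import *
need([.573,.0,.43])
img,K,P=snap('wrist')
np.savez('w3.npz',img=img,K=K,P=P)
cv2.imwrite('pics/w3.png',cv2.resize(img[:,:,::-1],(800,600),interpolation=cv2.INTER_CUBIC))
c,s=np.cos(.0708),np.sin(.0708)
def dots(h):
  th=.45-h/.08;C,S=np.cos(th),np.sin(th)
  return [[a,-.08-r*C+.015*S,.085+r*S+.015*C] for a,r in [(-.022,.108),(.022,.108),(-.022,.152),(.022,.152)]]+[[a,b,.169+h] for a in(-.028,.028) for b in (-.02,.02)]
for h in (.036,.048,.060):
  print(h,[proj(K,P,[.5837+c*a-s*b,-.0552+s*a+c*b,z]).round(1).tolist() for a,b,z in dots(h)])
cv2.imwrite('pics/w3c.png',cv2.resize(img[0:300,200:400,::-1],None,fx=3,fy=2,interpolation=cv2.INTER_CUBIC))
"
```

```text
t 5.5667 pos [ 0.5969 -0.2586  0.3486] F [ 0.5 -0.2  1.6] need [ 1.296 -0.118 -0.399] [-0.007 -0.005  0.003] N 1.36
0.036 [[259.1, 156.5], [297.8, 153.9], [262.1, 193.8], [299.6, 191.5], [223.2, -57.5], [216.6, -128.0], [302.9, -64.1], [300.3, -135.4]]
0.048 [[259.9, 155.2], [297.1, 152.7], [263.0, 189.4], [298.5, 187.2], [220.5, -65.3], [213.4, -139.9], [304.1, -72.3], [301.4, -147.7]]
0.06 [[260.4, 152.0], [296.3, 149.6], [263.5, 182.9], [297.4, 180.7], [217.5, -73.9], [209.8, -153.1], [305.5, -81.3], [302.7, -161.5]]
```

View pics/w3.png

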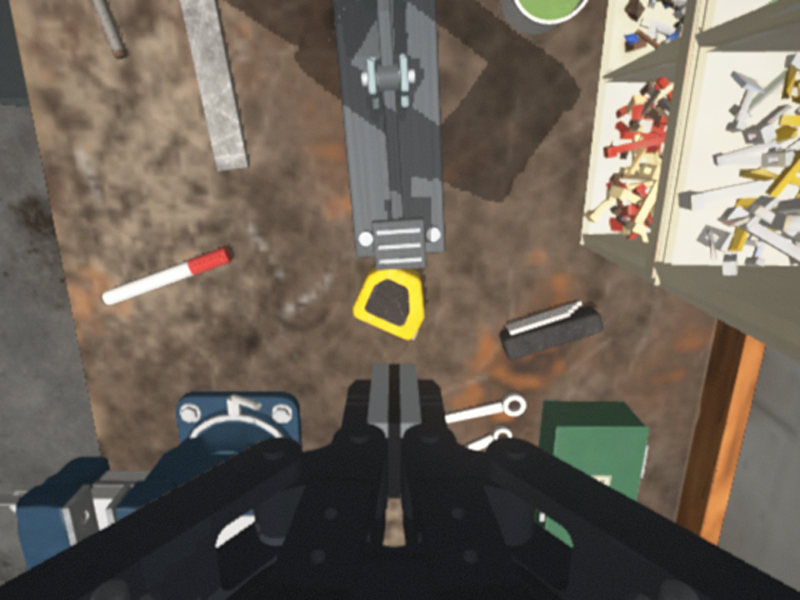

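Pad now sits lower, between the predictions for notch 4 and 5 within reading error. I check the head directly against the rail from above.

arm_command --motion "0.15 -0.01 -0.1 0 0 0 0;0.2 -0.02 0 0 0 0 0;0.2 -0.02 0 0 0 0 0;0.2 -0.02 0 0 0 0 0;0.2 -0.02 0 0 0 0 0;0.2 -0.02 -0.05 0 0 0 0;0.1 0 0 0 0 0 0;0 0 0 0 0 0 0;0 0 0 0 0 0 0"

```text
time_s: 6.37
eef_pos: [0.5696, 0.002, 0.3653]
eef_rot: [-0.016, 0.707, 0.707, -0.003]
wrist_force: [0.2, -0.8, -0.3]
opening: 0.004
```

```bash
python3 -c "
from h import *
need([.569,.178,.23],yaw=.0708)
img,K,P=snap('wrist')
np.savez('w4.npz',img=img,K=K,P=P)
cv2.imwrite('pics/w4c.png',cv2.resize(img[0:300,180:360,::-1],None,fx=4,fy=4,interpolation=cv2.INTER_CUBIC)[:,:])
c,s=np.cos(.0708),np.sin(.0708)
for h in (.036,.048,.060):
  print(h,[((proj(K,P,[.5837+c*a-s*b,-.0552+s*a+c*b,.169+h])-[180,0])*4).round(0).tolist() for a in(-.028,.028) for b in (.02,-.02)])
  th=.45-h/.08;C,S=np.cos(th),np.sin(th)
im=cv2.resize(img[0:300,180:360,::-1],None,fx=4,fy=4,interpolation=cv2.INTER_CUBIC)
cv2.imwrite('pics/w4a.png',im[:600]); cv2.imwrite('pics/w4b.png',im[600:])
"
```

```text
t 6.3667 pos [0.5696 0.002  0.3653] F [ 0.2 -0.8 -0.3] need [0.867 0.015 0.692] [-0.024 -0.018 -0.067] N 1.11
0.036 [[340.0, 922.0], [352.0, 1077.0], [579.0, 909.0], [584.0, 1065.0]]
0.048 [[337.0, 941.0], [350.0, 1100.0], [585.0, 927.0], [590.0, 1088.0]]
0.06 [[334.0, 961.0], [348.0, 1125.0], [592.0, 947.0], [596.0, 1113.0]]
```

View pics/w4a.png

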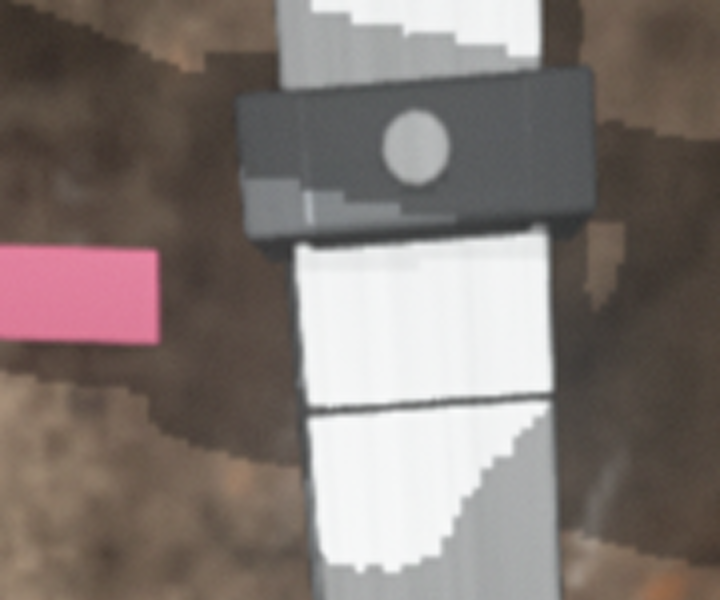

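View pics/w4b.png

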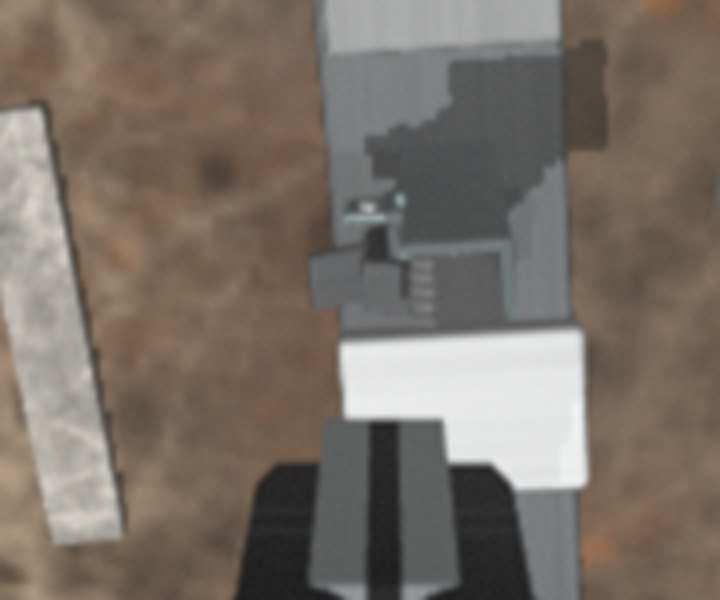

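Head corners (340,940), (583,928), (587,1088) match the notch-4 prediction within 2 crop pixels, so the prop is set. Now to the outer side of the stop.

arm_command --motion "0.2 0 0 -0.02 -0.02 -0.06 0;0.2 0.01 0 0 0 0 0;0.2 0.01 0 0 0 0 0;0.2 0 0 0 0 0 0;0.06 0 0 0 0 0 0;0 0 0 0 0 0 0"

```text
time_s: 6.92
eef_pos: [0.5681, 0.1679, 0.358]
eef_rot: [-0.003, 0.69, 0.724, -0.006]
wrist_force: [0.6, -0.1, -0.2]
opening: 0.001
```

```bash
python3 -c "
from h import *
need([.568,.168,.228],yaw=.0708)"
```

```text
t 6.9167 pos [0.5681 0.1679 0.358 ] F [ 0.6 -0.1 -0.2] need [0.003 0.008 0.65 ] [-0.012  0.004 -0.022] N 0.65
```

arm_command --motion "0 0 0.2 -0.01 0 -0.02 0;0 0 0.2 0 0 0 0;0 0 0.18 0 0 0 0;0 0 0.04 0 0 0 0;0 0 0 0 0 0 0;0 0 0 0 0 0 0"

```text
time_s: 7.42
eef_pos: [0.5714, 0.1564, 0.2301]
eef_rot: [0.003, 0.685, 0.729, -0.003]
wrist_force: [0.2, -0.4, 1.2]
opening: 0.0
```

```bash
python3 -c "
from h import *
need([.568,.168,.228],yaw=.0708)
snap('wrist','w5')"
```

```text
t 7.4167 pos [0.5714 0.1564 0.2301] F [ 0.2 -0.4  1.2] need [ 0.059 -0.013  0.01 ] [-0.001  0.008 -0.008] N 0.06
```

View pics/w5.png

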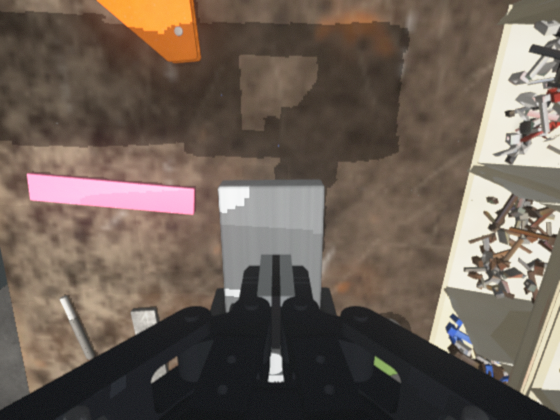

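Fingers are behind the stop, above the rail (275,270). I close in slowly.

arm_command --motion "-0.03 -0.013 0.01 0 0 0 0;-0.02 0 0 0 0 0 0;0 0 0 0 0 0 0"

```text
time_s: 7.72
eef_pos: [0.5732, 0.1442, 0.2348]
eef_rot: [0.006, 0.685, 0.728, 0.001]
wrist_force: [-0.2, 1.5, 0.2]
opening: 0.001
```

arm_command --motion "-0.02 0 0 0 0 0 0;0 0 0 0 0 0 0"

```text
time_s: 7.88
eef_pos: [0.5736, 0.1416, 0.2365]
eef_rot: [0.005, 0.685, 0.728, 0.003]
wrist_force: [-0.9, -1.0, -0.0]
opening: 0.001
```

arm_command --motion "-0.02 0 0 0 0 0 0;0 0 0 0 0 0 0"

```text
time_s: 8.05
eef_pos: [0.5739, 0.1391, 0.2374]
eef_rot: [0.005, 0.685, 0.729, 0.004]
wrist_force: [0.5, 0.2, -0.8]
opening: -0.002
```

```bash
python3 -c "
from h import *
need([.5715,.139,.228],yaw=.0708)
snap('wrist','w6')"
```

```text
t 8.05 pos [0.5739 0.1391 0.2374] F [ 0.5  0.2 -0.8] need [ 0.    -0.013  0.047] [ 0.012  0.001 -0.008] N 0.05
```

View pics/w6.png

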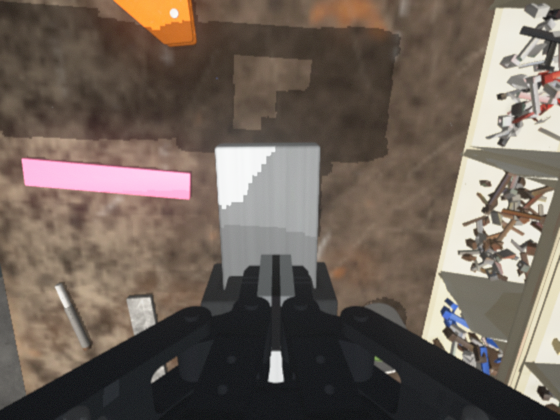

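The view shows the stop behind the fingers, with the rail clear around (270,230). I correct the height drift first.

arm_command --motion "0 -0.01 0.045 0.01 0 0 0;0 0 0 0 0 0 0"

```text
time_s: 8.27
eef_pos: [0.573, 0.1386, 0.2296]
eef_rot: [0.003, 0.685, 0.729, 0.001]
wrist_force: [-0.5, 2.0, -0.5]
opening: -0.001
```

```bash
python3 -c "
from h import *
need([.571,.114,.228],yaw=.0708)"
```

```text
t 8.2667 pos [0.573  0.1386 0.2296] F [-0.5  2.  -0.5] need [-0.122 -0.018  0.008] [ 0.005  0.003 -0.008] N 0.12
```

arm_command --motion "-0.02 -0.005 0.01 0 0 0 0;0 0 0 0 0 0 0"

```text
time_s: 8.43
eef_pos: [0.573, 0.1362, 0.2284]
eef_rot: [0.003, 0.684, 0.729, 0.003]
wrist_force: [0.4, -0.2, -0.6]
opening: 0.0
```

arm_command --motion "-0.02 -0.005 0.01 0 0 0 0;0 0 0 0 0 0 0"

```text
time_s: 8.6
eef_pos: [0.5732, 0.1333, 0.2277]
eef_rot: [0.003, 0.684, 0.729, 0.005]
wrist_force: [0.1, 0.2, -0.5]
opening: -0.002
```

arm_command --motion "-0.02 -0.005 0.01 0 0 0 0;0 0 0 0 0 0 0"

```text
time_s: 8.77
eef_pos: [0.5734, 0.1301, 0.227]
eef_rot: [0.004, 0.684, 0.73, 0.006]
wrist_force: [-1.0, -0.1, 0.6]
opening: -0.003
```

arm_command --motion "-0.02 -0.005 0.005 0 0 0 0"

```text
time_s: 8.85
eef_pos: [0.5735, 0.1272, 0.2269]
eef_rot: [0.004, 0.684, 0.73, 0.008]
wrist_force: [2.4, 9.0, 5.6]
opening: -0.006
```

```bash
python3 -c "
from h import *
need([.571,.114,.228],yaw=.0708)
s,K,P=snap('scene')
cv2.imwrite('pics/s7.png',cv2.resize(s[140:260,240:400,::-1],None,fx=5,fy=5,interpolation=cv2.INTER_CUBIC))
c,sn=np.cos(.0708),np.sin(.0708)
for nm,p in [('line',(-.025,.135,.217)),('railend',(-.025,.085,.217)),('face0',(-.022,.165,.243)),('face0out',(-.022,.189,.243)),('faceGoal',(-.022,.135,.243)),('goalout',(-.022,.159,.243))]:
  a,b,z=p; print(nm,((proj(K,P,[.5837+c*a-sn*b,-.0552+sn*a+c*b,z])-[240,140])*5).round(0))
"
```

```text
t 8.85 pos [0.5735 0.1272 0.2269] F [2.4 9.  5.6] need [-0.065 -0.017 -0.006] [ 0.016 -0.005 -0.005] N 0.07
line [210. 237.]
railend [261. 260.]
face0 [183. 186.]
face0out [160. 175.]
faceGoal [213. 198.]
goalout [189. 188.]
```

View pics/s7.png

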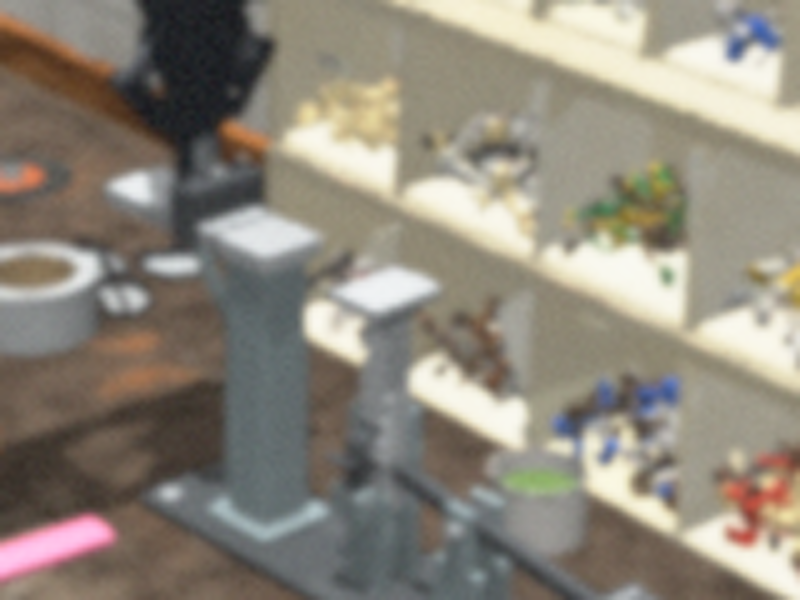

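Contact reads 9 N and the block is moving, with about 12 mm left by arm position. I push on about 6 mm, then back off and look.

arm_command --motion "-0.015 -0.005 0 0 0 0 0;-0.015 -0.005 0 0 0 0 0;0 0 0 0 0 0 0"

```text
time_s: 9.15
eef_pos: [0.5736, 0.1227, 0.2271]
eef_rot: [0.004, 0.683, 0.73, 0.012]
wrist_force: [-0.2, 0.6, 0.4]
opening: 0.001
```

arm_command --motion "0.06 0 0 0 0 0 0;0 0 -0.2 0 0 0 0;0 0 -0.2 0 0 0 0;0 0 -0.2 0 0 0 0;-0.2 0 -0.1 0 0 0 0;-0.2 0 0 0 0 0 0;-0.05 0 0 0 0 0 0;0 0 0 0 0 0 0;0 0 0 0 0 0 0"

```text
time_s: 9.9
eef_pos: [0.5723, 0.0451, 0.368]
eef_rot: [0.003, 0.683, 0.73, 0.004]
wrist_force: [-0.4, 0.8, -0.3]
opening: -0.002
```

```bash
cat > stopview.py <<'E'
from h import *
import sys
need([.571,.165,.36],yaw=.0708)
img,K,P=snap('wrist')
c,sn=np.cos(.0708),np.sin(.0708)
J=lambda a,b,z:[.5837+c*a-sn*b,-.0552+sn*a+c*b,z]
uL=proj(K,P,J(0,.135,.217)); x0,y0=int(uL[0]-60),max(0,int(uL[1]-90))
im=cv2.resize(img[y0:y0+120,x0:x0+120,::-1],None,fx=5,fy=5,interpolation=cv2.INTER_CUBIC)
cv2.imwrite('pics/'+sys.argv[1],im)
f=lambda p:((proj(K,P,J(*p))-[x0,y0]+.5)*5).round(0).tolist()
print('line',f((-.025,.135,.217)),f((.025,.135,.217)))
for s in (.045,.05,.055,.06,.065,.07): print(s,'top',f((0,.2-s,.243)),'bot',f((0,.2-s,.217)),'outer top',f((0,.224-s,.243)))
E
python3 stopview.py v1.png
```

```text
t 9.9 pos [0.5723 0.0451 0.368 ] F [-0.4  0.8 -0.3] need [0.599 0.033 0.041] [ 0.01  -0.001 -0.004] N 0.6
line [159.0, 457.0] [454.0, 455.0]
0.045 top [311.0, 349.0] bot [307.0, 335.0] outer top [311.0, 183.0]
0.05 top [311.0, 382.0] bot [307.0, 366.0] outer top [311.0, 218.0]
0.055 top [311.0, 415.0] bot [307.0, 396.0] outer top [311.0, 253.0]
0.06 top [311.0, 448.0] bot [307.0, 426.0] outer top [311.0, 288.0]
0.065 top [311.0, 480.0] bot [307.0, 456.0] outer top [311.0, 322.0]
0.07 top [311.0, 512.0] bot [307.0, 485.0] outer top [311.0, 356.0]
```

View pics/v1.png

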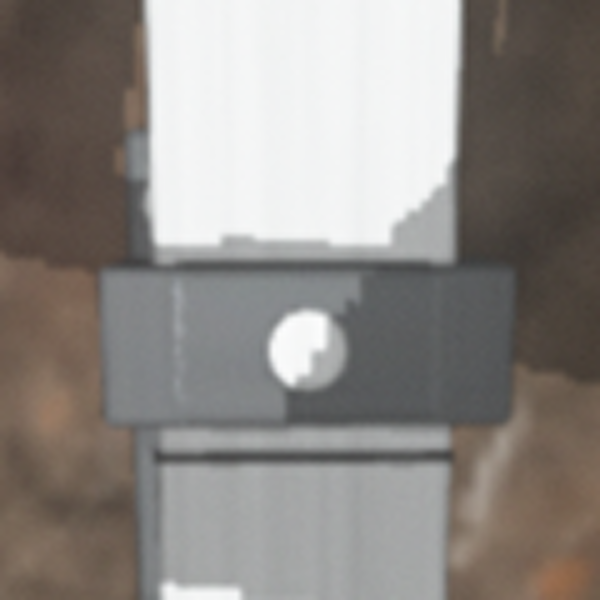

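The stop's inner top edge is at row 425 and its outer edge at row 266, giving slide ≈ 0.0567. 8 mm remain, ending at TCP y ≈ 0.1145. I go back behind it.

arm_command --motion "0.2 0.01 0 0 0 0 0;0.2 0.01 0 0 0 0 0;0.08 0 0.15 0 0 0 0;0 0 0.2 0 0 0 0;0 0 0.2 0 0 0 0;0 0 0.1 0 0 0 0;0 0 0 0 0 0 0"

```text
time_s: 10.53
eef_pos: [0.5673, 0.1553, 0.2298]
eef_rot: [0.001, 0.681, 0.732, 0.003]
wrist_force: [-0.8, -0.2, -0.8]
opening: 0.004
```

```bash
python3 -c "
from h import *
need([.573,.125,.228],yaw=.0708)"
```

```text
t 10.5333 pos [0.5673 0.1553 0.2298] F [-0.8 -0.2 -0.8] need [-0.153  0.018  0.008] [ 0.006 -0.003  0.001] N 0.15
```

arm_command --motion "-0.07 0.01 0.005 0 0 0 0;-0.06 0.005 0.005 0 0 0 0;0 0 0 0 0 0 0"

```text
time_s: 10.78
eef_pos: [0.5706, 0.131, 0.2266]
eef_rot: [-0.001, 0.679, 0.734, 0.002]
wrist_force: [0.5, 1.1, 0.5]
opening: 0.001
```

arm_command --motion "-0.02 0 0.005 0 0 0 0;0 0 0 0 0 0 0"

```text
time_s: 10.95
eef_pos: [0.5727, 0.1256, 0.2284]
eef_rot: [0.001, 0.68, 0.733, 0.003]
wrist_force: [-0.3, -1.3, -0.0]
opening: 0.002
```

arm_command --motion "-0.02 0 0 0 0 0 0;0 0 0 0 0 0 0"

```text
time_s: 11.12
eef_pos: [0.5739, 0.1214, 0.2304]
eef_rot: [0.002, 0.68, 0.733, 0.005]
wrist_force: [0.9, 0.7, 0.5]
opening: 0.001
```

arm_command --motion "-0.015 0 0.005 0 0 0 0;0 0 0 0 0 0 0"

```text
time_s: 11.28
eef_pos: [0.5744, 0.1196, 0.2312]
eef_rot: [0.001, 0.68, 0.733, 0.007]
wrist_force: [0.1, -0.7, -0.5]
opening: -0.002
```

arm_command --motion "-0.015 0 0 0 0 0 0;0 0 0 0 0 0 0"

```text
time_s: 11.45
eef_pos: [0.5747, 0.1178, 0.2316]
eef_rot: [0.001, 0.68, 0.733, 0.008]
wrist_force: [0.4, -0.4, -0.3]
opening: -0.001
```

arm_command --motion "-0.015 0 0.005 0 0 0 0;0 0 0 0 0 0 0"

```text
time_s: 11.62
eef_pos: [0.5752, 0.1158, 0.2318]
eef_rot: [0.001, 0.68, 0.733, 0.009]
wrist_force: [-0.1, 0.1, 0.1]
opening: -0.001
```

arm_command --motion "0.08 0 0 0 0 0 0;0 0 -0.2 0 0 0 0;0 0 -0.2 0 0 0 0;0 0 -0.2 0 0 0 0;-0.2 0 -0.1 0 0 0 0;-0.2 0 0 0 0 0 0;-0.05 0 0 0 0 0 0;0 0 0 0 0 0 0;0 0 0 0 0 0 0"

```text
time_s: 12.37
eef_pos: [0.5791, 0.0371, 0.3766]
eef_rot: [0.005, 0.68, 0.733, 0.005]
wrist_force: [-0.3, -0.8, -0.4]
opening: -0.0
```

```bash
python3 stopview.py v2.png
```

```text
t 12.3667 pos [0.5791 0.0371 0.3766] F [-0.3 -0.8 -0.4] need [0.641 0.007 0.083] [0.014 0.001 0.004] N 0.65
line [159.0, 453.0] [448.0, 453.0]
0.045 top [305.0, 342.0] bot [304.0, 333.0] outer top [305.0, 177.0]
0.05 top [305.0, 375.0] bot [304.0, 364.0] outer top [305.0, 212.0]
0.055 top [305.0, 408.0] bot [304.0, 394.0] outer top [305.0, 247.0]
0.06 top [305.0, 440.0] bot [304.0, 424.0] outer top [305.0, 281.0]
0.065 top [305.0, 472.0] bot [304.0, 453.0] outer top [305.0, 315.0]
0.07 top [305.0, 504.0] bot [304.0, 482.0] outer top [305.0, 348.0]
```

View pics/v2.png

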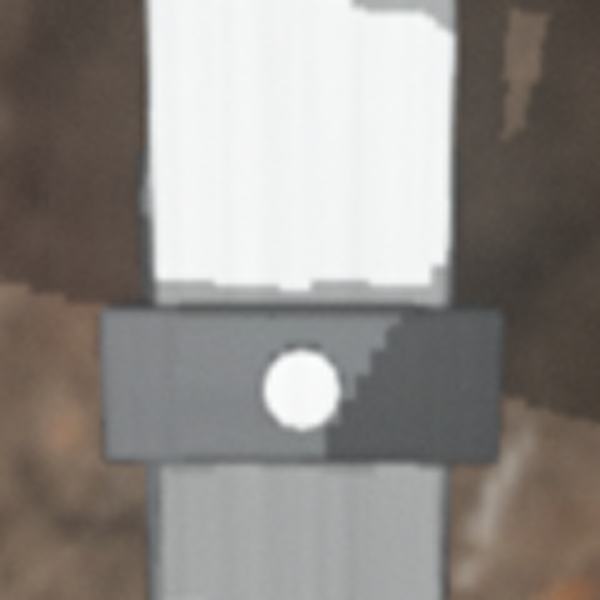

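Inner edge at row 463 and outer at 309 give slide ≈ 0.064. The line, predicted at row 453, is now just under the block's top edge as expected, so the stop is set. Next, the bar.

```bash
python3 -c "
from h import *
need([.429,-.117,.3],yaw=.113)"
```

```text
t 12.4167 pos [0.579  0.0375 0.3764] F [ 0.1 -1.2 -0.1] need [-0.713 -0.812  0.371] [ 0.014  0.001 -0.036] N 1.14
```

arm_command --motion "-0.13 -0.15 0 0.01 0 -0.03 0.65;-0.13 -0.15 0 0 0 0 0.65;-0.13 -0.15 0.03 0 0 0 0.65;-0.13 -0.14 0.06 0 0 0 0.65;-0.1 -0.12 0.12 0 0 0 0.65;-0.06 -0.07 0.15 0 0 0 0.65;0 0 0 0 0 0 0.65;0 0 0 0 0 0 0.65"

```text
time_s: 13.08
eef_pos: [0.4319, -0.1089, 0.2943]
eef_rot: [-0.003, 0.663, 0.749, -0.0]
wrist_force: [-0.5, -0.5, 0.6]
opening: 0.651
```

```bash
python3 -c "
from h import *
need([.429,-.117,.06],yaw=.113)
img,K,P=snap('wrist','w8')
c,s=np.cos(.113),np.sin(.113)
print([proj(K,P,[.429+c*a-s*b,-.117+s*a+c*b,.008]).round(0).tolist() for a,b in [(-.015,.09),(.015,.09),(.015,-.09),(-.015,-.09)]])
"
```

```text
t 13.0833 pos [ 0.4319 -0.1089  0.2943] F [-0.5 -0.5  0.6] need [-0.044 -0.014  1.171] [-0.004 -0.004  0.009] N 1.17
[[262.0, 94.0], [288.0, 94.0], [285.0, 236.0], [263.0, 235.0]]
```

View pics/w8.png

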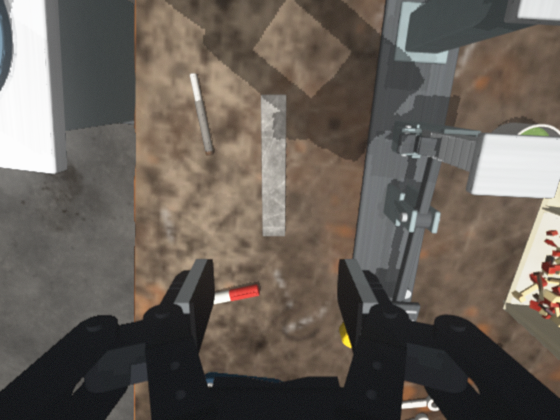

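The bar outline (262–286, 95–236) matches my prediction to a pixel, and it is grey. I descend.

arm_command --motion "-0.02 -0.007 0.2 0 0 0.01 0.65;-0.02 -0.007 0.2 0 0 0 0.65;0 0 0.2 0 0 0 0.65;0 0 0.2 0 0 0 0.65;0 0 0.2 0 0 0 0.65;0 0 0.1 0 0 0 0.6;0 0 0 0 0 0 0.6;0 0 0 0 0 0 0.6"

```text
time_s: 13.8
eef_pos: [0.4475, -0.1123, 0.0783]
eef_rot: [0.008, 0.661, 0.751, 0.004]
wrist_force: [0.4, -1.2, 0.9]
opening: 0.6
```

```bash
python3 -c "
from h import *
need([.429,-.117,.01],yaw=.113)
snap('wrist','w9')"
```

```text
t 13.8 pos [ 0.4475 -0.1123  0.0783] F [ 0.4 -1.2  0.9] need [-0.009 -0.1    0.34 ] [0.015 0.006 0.013] N 0.35
```

View pics/w9.png

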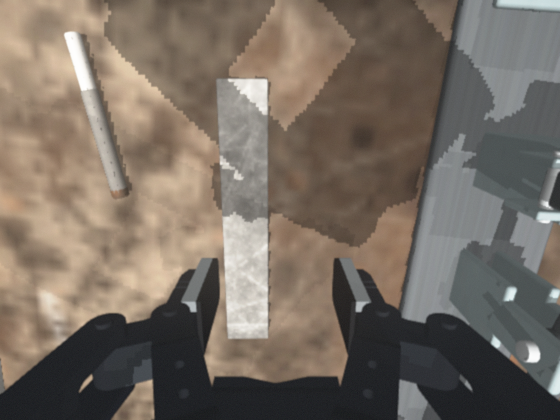

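arm_command --motion "-0.01 -0.09 0.05 0.015 0.005 0.013 0.6;0 0 0.08 0 0 0 0.6;0 0 0 0 0 0 0.6;0 0 0 0 0 0 0.6"

```text
time_s: 14.18
eef_pos: [0.4387, -0.1191, 0.0613]
eef_rot: [0.009, 0.665, 0.747, 0.001]
wrist_force: [0.4, -0.6, -0.7]
opening: 0.603
```

```bash
python3 -c "
from h import *
need([.429,-.117,.012],yaw=.113)"
```

```text
t 14.1833 pos [ 0.4387 -0.1191  0.0613] F [ 0.4 -0.6 -0.7] need [ 0.019 -0.05   0.245] [0.013 0.011 0.004] N 0.25
```

arm_command --motion "0.015 -0.05 0.05 0.013 0.01 0 0.6;0 -0.01 0.08 0 0 0 0.6;0 0 0.06 0 0 0 0.6;0 0 0 0 0 0 0.6"

```text
time_s: 14.52
eef_pos: [0.4312, -0.1199, 0.0281]
eef_rot: [0.006, 0.664, 0.748, 0.001]
wrist_force: [-0.9, 0.0, 0.4]
opening: 0.596
```

```bash
python3 -c "
from h import *
need([.429,-.117,.006],yaw=.113)"
```

```text
t 14.5167 pos [ 0.4312 -0.1199  0.0281] F [-0.9  0.   0.4] need [ 0.016 -0.01   0.111] [0.008 0.007 0.006] N 0.11
```

arm_command --motion "0.015 -0.01 0.06 0.008 0.007 0.005 0.55;0 0 0.05 0 0 0 0.5;0 0 0 0 0 0 0.5;0 0 0 0 0 0 0.5"

```text
time_s: 14.85
eef_pos: [0.4307, -0.1182, 0.0082]
eef_rot: [0.001, 0.665, 0.747, 0.0]
wrist_force: [-0.7, 1.0, 1.0]
opening: 0.503
```

```bash
python3 -c "
from h import *
need([.429,-.117,.003],yaw=.113)
snap('wrist','w10')"
```

```text
t 14.85 pos [ 0.4307 -0.1182  0.0082] F [-0.7  1.   1. ] need [ 0.007 -0.008  0.026] [0.003 0.002 0.002] N 0.03
```

View pics/w10.png

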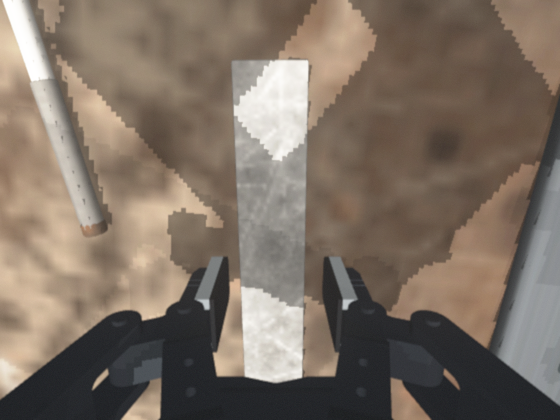

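The jaws straddle the bar, which is centred between the tips at (220,262) and (335,262). I lower gently and close.

arm_command --motion "0.005 -0.006 0.015 0.003 0.002 0 0.5;0 0 0.01 0 0 0 0.5;0 0 0 0 0 0 0.5"

```text
time_s: 15.15
eef_pos: [0.4305, -0.118, 0.0045]
eef_rot: [0.001, 0.665, 0.747, 0.0]
wrist_force: [0.6, 0.1, -0.7]
opening: 0.501
```

arm_command --motion "0 0 0.007 0 0 0 0.45;0 0 0 0 0 0 0.42;0 0 0 0 0 0 0.42"

```text
time_s: 15.4
eef_pos: [0.4308, -0.1182, 0.0034]
eef_rot: [0.001, 0.665, 0.747, 0.0]
wrist_force: [-0.8, 0.7, 0.4]
opening: 0.423
```

arm_command --motion "0 0 0.008 0 0 0 0.38;0 0 0 0 0 0 0.2;0 0 0 0 0 0 0;0 0 0 0 0 0 0;0 0 0 0 0 0 0;0 0 0 0 0 0 0"

```text
time_s: 15.9
eef_pos: [0.4309, -0.1183, 0.002]
eef_rot: [0.001, 0.665, 0.747, 0.0]
wrist_force: [-0.5, -0.1, 1.9]
opening: 0.325
```

```bash
python3 -c "
from h import *
need([.429,-.117,.003],yaw=.113)
snap('wrist','w11')"
```

```text
t 15.9 pos [ 0.4309 -0.1183  0.002 ] F [-0.5 -0.1  1.9] need [ 0.007 -0.008 -0.005] [0.002 0.002 0.002] N 0.01
```

View pics/w11.png

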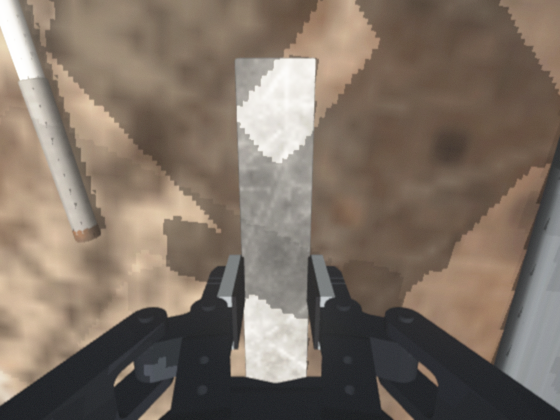

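arm_command --motion "0 0 -0.03 0 0 0 0;0 0 -0.05 0 0 0 0;0 0 -0.1 0 0 0 0;0 0 0 0 0 0 0"

```text
time_s: 16.28
eef_pos: [0.4294, -0.1173, 0.0392]
eef_rot: [-0.001, 0.665, 0.747, -0.0]
wrist_force: [2.0, -0.6, -1.2]
opening: 0.324
```

```bash
python3 -c "
from h import *
need([.429,-.117,.3],yaw=.113)
snap('wrist','w12')
s,K,P=snap('scene')
cv2.imwrite('pics/s12.png',cv2.resize(s[200:320,230:390,::-1],None,fx=5,fy=5,interpolation=cv2.INTER_CUBIC))"
```

```text
t 16.2833 pos [ 0.4294 -0.1173  0.0392] F [ 2.  -0.6 -1.2] need [ 0.003 -0.003 -1.304] [-0.001 -0.001  0.002] N 1.3
```

View pics/w12.png

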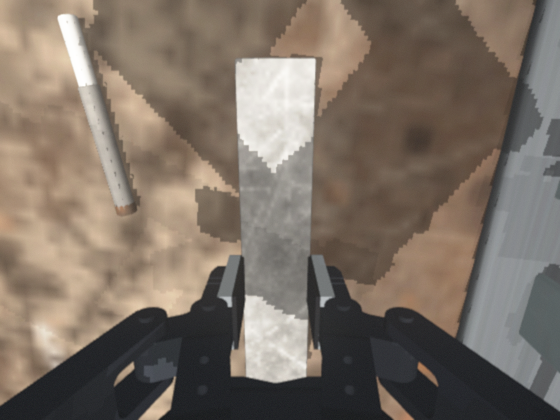

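View pics/s12.png

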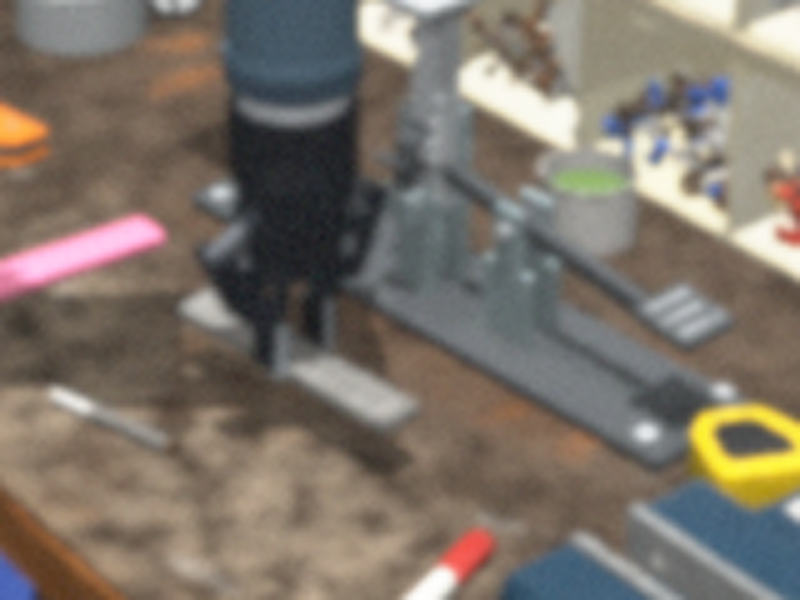

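The bar is held level near its middle. I lift above the supports, then move across.

arm_command --motion "0 0 -0.2 0 0 0 0;0 0 -0.2 0 0 0 0;0 0 -0.2 0 0 0 0;0 0 -0.2 0 0 0 0;0 0 -0.2 0 0 0 0;0 0 -0.2 0 0 0 0;0 0 -0.1 0 0 0 0;0 0 0 0 0 0 0"

```text
time_s: 17.05
eef_pos: [0.4235, -0.1142, 0.2974]
eef_rot: [-0.015, 0.665, 0.746, -0.003]
wrist_force: [-0.6, 0.0, -2.3]
opening: 0.323
```

```bash
python3 -c "
from h import *
need([.581,-.018,.29],yaw=.0708)"
```

```text
t 17.05 pos [ 0.4235 -0.1142  0.2974] F [-0.6  0.  -2.3] need [0.387 0.838 0.024] [-0.023 -0.017  0.042] N 0.92
```

arm_command --motion "0.07 0.15 0 -0.02 -0.015 0.04 0;0.07 0.15 0 0 0 0 0;0.07 0.15 0 0 0 0 0;0.07 0.15 0 0 0 0 0;0.06 0.12 0 0 0 0 0;0.03 0.08 0 0 0 0 0;0 0 0 0 0 0 0;0 0 0 0 0 0 0"

```text
time_s: 17.72
eef_pos: [0.5793, -0.0236, 0.279]
eef_rot: [-0.008, 0.683, 0.73, -0.005]
wrist_force: [-0.4, 0.4, -2.4]
opening: 0.323
```

```bash
python3 -c "
from h import *
need([.581,-.018,.245],yaw=.0708)
snap('wrist','w13')"
```

```text
t 17.7167 pos [ 0.5793 -0.0236  0.279 ] F [-0.4  0.4 -2.4] need [0.026 0.014 0.17 ] [-0.017 -0.005 -0.004] N 0.17
```

View pics/w13.png

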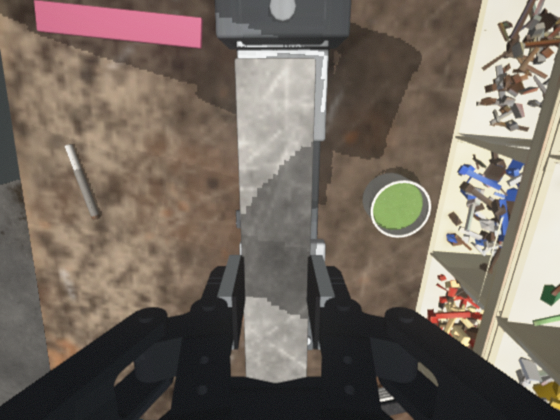

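The bar end is at (275,58), just short of the stop's face (row 40), with the rail under it. I descend and keep correcting.

arm_command --motion "0.01 0.012 0.06 -0.015 -0.005 -0.004 0;0.005 0 0.06 0 0 0 0;0 0 0.03 0 0 0 0;0 0 0 0 0 0 0"

```text
time_s: 18.1
eef_pos: [0.5768, -0.0219, 0.2434]
eef_rot: [-0.004, 0.683, 0.731, -0.003]
wrist_force: [-0.8, 1.1, -2.3]
opening: 0.326
```

```bash
python3 -c "
from h import *
need([.581,-.018,.228],yaw=.0708)
img,K,P=snap('wrist','w14')
z=get_obs()['eef_pos'][2]+.006
print([toplane(K,P,u,z).round(4) for u in [(236,58),(315,57)]])"
```

```text
t 18.1 pos [ 0.5768 -0.0219  0.2434] F [-0.8  1.1 -2.3] need [0.018 0.023 0.077] [-0.009 -0.001 -0.003] N 0.08
[array([0.5551, 0.0675, 0.2499]), array([0.5838, 0.0698, 0.2499])]
```

View pics/w14.png

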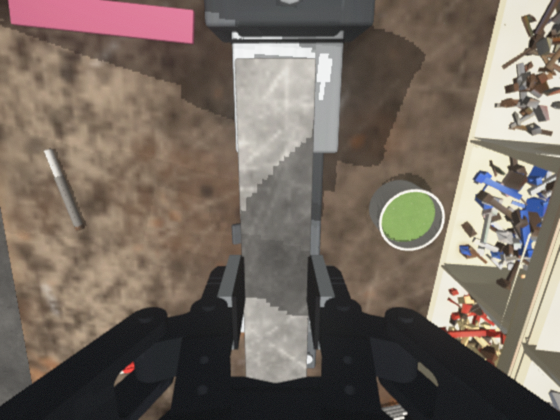

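arm_command --motion "0.01 0.03 0.03 -0.009 0 -0.003 0;0 0.01 0.03 0 0 0 0;0 0 0 0 0 0 0;0 0 0 0 0 0 0"

```text
time_s: 18.48
eef_pos: [0.5859, -0.0205, 0.2324]
eef_rot: [0.001, 0.682, 0.731, 0.002]
wrist_force: [0.1, 0.4, -0.9]
opening: 0.322
```

```bash
python3 -c "
from h import *
need([.581,-.018,.220],yaw=.0708)
img,K,P=snap('wrist','w15')"
```

```text
t 18.4833 pos [ 0.5859 -0.0205  0.2324] F [ 0.1  0.4 -0.9] need [ 0.014 -0.024  0.062] [ 0.004 -0.    -0.002] N 0.07
```

View pics/w15.png

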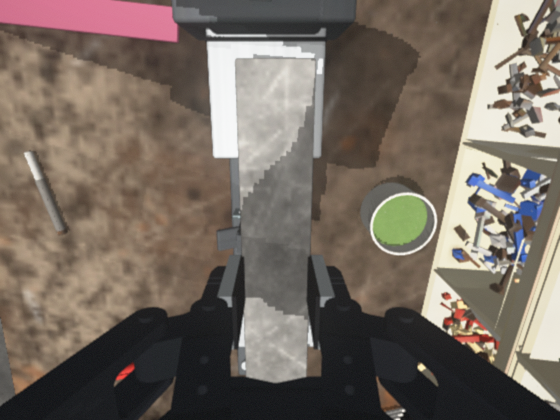

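arm_command --motion "0 -0.02 0.03 0.004 0 0 0;0 0 0.01 0 0 0 0;0 0 0 0 0 0 0"

```text
time_s: 18.78
eef_pos: [0.582, -0.0209, 0.2245]
eef_rot: [0.0, 0.682, 0.731, 0.0]
wrist_force: [0.9, 0.0, -1.1]
opening: 0.325
```

```bash
python3 -c "
from h import *
need([.581,-.018,.220],yaw=.0708)
img,K,P=snap('wrist','w16')"
```

```text
t 18.7833 pos [ 0.582  -0.0209  0.2245] F [ 0.9  0.  -1.1] need [ 0.015 -0.004  0.022] [ 0.001  0.    -0.001] N 0.03
```

View pics/w16.png

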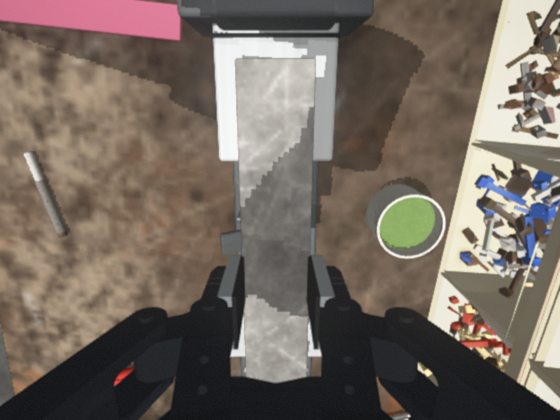

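The bar (237–315) is centred over the rail (217–337). I lower to contact.

arm_command --motion "0 -0.003 0.012 0 0 0 0;0 0 0 0 0 0 0"

```text
time_s: 19.0
eef_pos: [0.5813, -0.0209, 0.222]
eef_rot: [0.0, 0.682, 0.731, 0.0]
wrist_force: [-0.8, -0.2, -1.8]
opening: 0.321
```

arm_command --motion "0 0 0.008 0 0 0 0;0 0 0 0 0 0 0"

```text
time_s: 19.17
eef_pos: [0.5814, -0.0209, 0.2204]
eef_rot: [0.0, 0.682, 0.731, 0.0]
wrist_force: [0.3, -0.3, -1.4]
opening: 0.32
```

arm_command --motion "0 0 0.008 0 0 0 0;0 0 0 0 0 0 0"

```text
time_s: 19.33
eef_pos: [0.5817, -0.0209, 0.2191]
eef_rot: [0.001, 0.682, 0.731, 0.0]
wrist_force: [0.4, 0.0, -1.3]
opening: 0.322
```

arm_command --motion "0 0 0.006 0 0 0 0;0 0 0 0 0 0 0"

```text
time_s: 19.5
eef_pos: [0.582, -0.021, 0.2192]
eef_rot: [0.001, 0.682, 0.731, 0.001]
wrist_force: [-0.6, -0.0, -1.9]
opening: 0.328
```

arm_command --motion "0 0 0.006 0 0 0 0;0 0 0 0 0 0 0"

```text
time_s: 19.67
eef_pos: [0.5824, -0.0211, 0.2191]
eef_rot: [0.002, 0.682, 0.731, 0.001]
wrist_force: [-0.6, 0.9, -1.0]
opening: 0.325
```

z stopped at 0.219, so the bar is resting. I open the jaws.

arm_command --motion "0 0 0 0 0 0 0.36;0 0 0 0 0 0 0.45;0 0 0 0 0 0 0.55;0 0 0 0 0 0 0.6;0 0 0 0 0 0 0.6;0 0 0 0 0 0 0.6"

```text
time_s: 20.17
eef_pos: [0.5828, -0.0212, 0.2189]
eef_rot: [0.002, 0.682, 0.731, 0.001]
wrist_force: [-0.2, -0.3, -0.2]
opening: 0.601
```

arm_command --motion "0 0 -0.1 0 0 0 0.6;0 0 -0.2 0 0 0 0.6;0 0 -0.2 0 0 0 0.6;0 0 -0.1 0 0 0 0.6;0 0 0 0 0 0 0.6"

```text
time_s: 20.58
eef_pos: [0.5802, -0.0206, 0.3399]
eef_rot: [-0.001, 0.682, 0.731, -0.001]
wrist_force: [0.3, 0.4, 1.1]
opening: 0.602
```

```bash
cat > barview.py <<'E'
from h import *
import sys
need([.5885,-.123,.222],yaw=.0708)
img,K,P=snap('wrist',sys.argv[1])
c,sn=np.cos(.0708),np.sin(.0708)
J=lambda a,b,z:[.5837+c*a-sn*b,-.0552+sn*a+c*b,z]
f=lambda p:proj(K,P,J(*p)).round(1).tolist()
for y in (.125,.130,.135): print('bar end',y,f((-.015,y,.225)),f((.015,y,.225)),'other',f((-.015,y-.18,.225)),f((.015,y-.18,.225)))
print('face top .136',f((0,.136,.243)),'outer',f((0,.160,.243)))
x0,x1=210,350
cv2.imwrite('pics/c_'+sys.argv[1]+'.png',cv2.resize(img[0:150,x0:x1,::-1],None,fx=4,fy=4,interpolation=cv2.INTER_CUBIC))
E
python3 barview.py w17
```

```text
t 20.5833 pos [ 0.5802 -0.0206  0.3399] F [0.3 0.4 1.1] need [-0.514  0.008  0.589] [-0.003 -0.001 -0.001] N 0.78
bar end 0.125 [257.7, 77.8] [300.6, 77.7] other [261.2, 302.0] [296.3, 302.0]
bar end 0.13 [257.6, 70.1] [300.8, 70.1] other [261.1, 296.8] [296.4, 296.9]
bar end 0.135 [257.5, 62.3] [300.9, 62.3] other [261.0, 291.7] [296.5, 291.7]
face top .136 [279.4, 57.9] outer [279.5, 15.9]
```

View pics/w17.png

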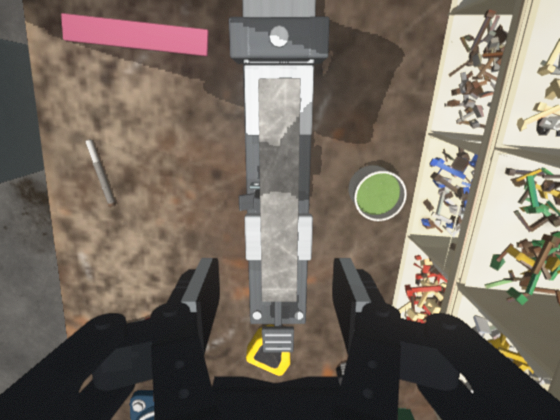

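View pics/c_w17.png

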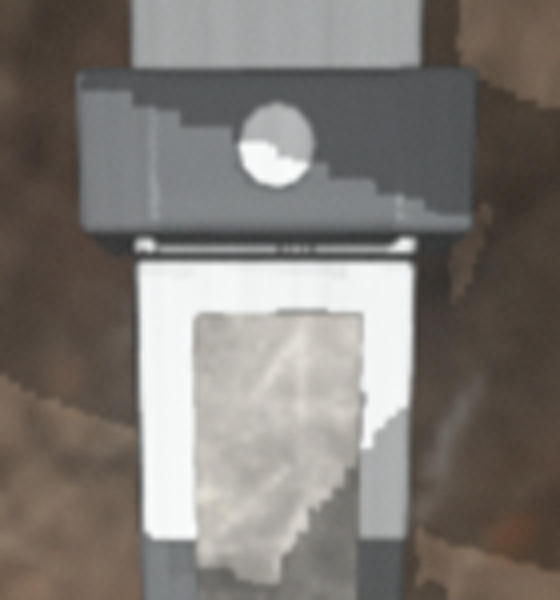

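The bar lies level and centred, its end at row 78 (jig y 0.125), about 11 mm short of the stop's face. The stop's base edge is 1–2 mm outside the line, which is within tolerance. Now I go beyond the bar's free end with the fingers shut.

arm_command --motion "-0.18 0.01 0 0 0 0 0;-0.18 0 0 0 0 0 0;-0.18 0 0 0 0 0 0;-0.06 0 0 0 0 0 0;0 0 0 0 0 0 0;0 0 0 0 0 0 0"

```text
time_s: 21.13
eef_pos: [0.5884, -0.1414, 0.3289]
eef_rot: [-0.007, 0.681, 0.733, -0.002]
wrist_force: [-0.0, 0.1, -0.1]
opening: -0.004
```

```bash
python3 -c "
from h import *
need([.5895,-.140,.214],yaw=.0708)"
```

```text
t 21.1333 pos [ 0.5884 -0.1414  0.3289] F [-0.   0.1 -0.1] need [0.002 0.014 0.575] [-0.012 -0.007  0.002] N 0.57
```

arm_command --motion "-0.02 0.005 0.15 -0.01 -0.007 0 0;0 0 0.15 0 0 0 0;0 0 0 0 0 0 0;0 0 0 0 0 0 0"

```text
time_s: 21.47
eef_pos: [0.5888, -0.1401, 0.2658]
eef_rot: [-0.002, 0.68, 0.733, -0.0]
wrist_force: [0.3, -0.8, 1.2]
opening: 0.001
```

```bash
python3 -c "
from h import *
need([.5895,-.140,.214],yaw=.0708)"
```

```text
t 21.4667 pos [ 0.5888 -0.1401  0.2658] F [ 0.3 -0.8  1.2] need [-0.     0.005  0.259] [-0.003 -0.002  0.005] N 0.26
```

arm_command --motion "0 0.003 0.13 0 0 0.004 0;0 0 0.12 0 0 0 0;0 0 0 0 0 0 0;0 0 0 0 0 0 0"

```text
time_s: 21.8
eef_pos: [0.5917, -0.1361, 0.2207]
eef_rot: [0.0, 0.679, 0.734, 0.001]
wrist_force: [-1.0, -0.1, 0.6]
opening: -0.001
```

```bash
python3 -c "
from h import *
need([.5885,-.120,.214],yaw=.0708)
snap('wrist','w18')"
```

```text
t 21.8 pos [ 0.5917 -0.1361  0.2207] F [-1.  -0.1  0.6] need [ 0.082 -0.01   0.033] [ 0.002 -0.001  0.006] N 0.09
```

View pics/w18.png

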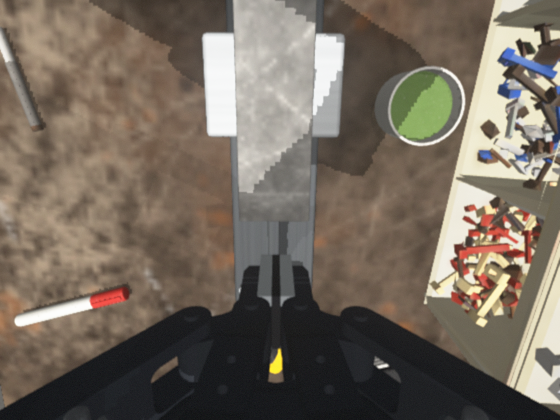

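The fingers (276,260) are aligned with the bar's end (row 218). I lower a touch and push gently.

arm_command --motion "0.02 -0.006 0.035 0 0 0.004 0;0 0 0 0 0 0 0"

```text
time_s: 22.02
eef_pos: [0.5917, -0.1319, 0.217]
eef_rot: [0.002, 0.681, 0.732, 0.002]
wrist_force: [-0.7, 0.8, -1.4]
opening: -0.004
```

arm_command --motion "0.025 -0.004 0.01 0 0 0 0;0 0 0 0 0 0 0"

```text
time_s: 22.18
eef_pos: [0.5915, -0.1266, 0.2173]
eef_rot: [0.004, 0.681, 0.732, 0.003]
wrist_force: [-0.5, 1.0, -0.0]
opening: 0.001
```

arm_command --motion "0.025 0 0 0 0 0 0;0 0 0 0 0 0 0"

```text
time_s: 22.35
eef_pos: [0.5916, -0.1213, 0.2186]
eef_rot: [0.005, 0.681, 0.732, 0.003]
wrist_force: [0.4, -0.1, -0.8]
opening: 0.0
```

arm_command --motion "0.015 -0.012 0.02 -0.005 0 0 0;0 0 0 0 0 0 0"

```text
time_s: 22.52
eef_pos: [0.5894, -0.1185, 0.2153]
eef_rot: [0.008, 0.681, 0.732, 0.005]
wrist_force: [0.6, 0.4, -0.2]
opening: -0.002
```

arm_command --motion "0.018 -0.004 0.008 0 0 0 0;0 0 0 0 0 0 0"

```text
time_s: 22.68
eef_pos: [0.5883, -0.1151, 0.2137]
eef_rot: [0.009, 0.681, 0.732, 0.005]
wrist_force: [0.1, 0.6, 0.2]
opening: -0.005
```

```bash
python3 -c "
from h import *
need([.587,-.110,.216],yaw=.0708)
img,K,P=snap('wrist','w19')
c,sn=np.cos(.0708),np.sin(.0708)
for y in (-.055,-.05,-.047,-.044): print(y,proj(K,P,[.5837-sn*y,-.0552+c*y,.225]).round(1))"
```

```text
t 22.6833 pos [ 0.5883 -0.1151  0.2137] F [0.1 0.6 0.2] need [ 0.026 -0.004 -0.012] [0.018 0.005 0.002] N 0.03
-0.055 [278.2 275.4]
-0.05 [278.2 264.8]
-0.047 [278.2 258.4]
-0.044 [278.3 251.8]
```

View pics/w19.png

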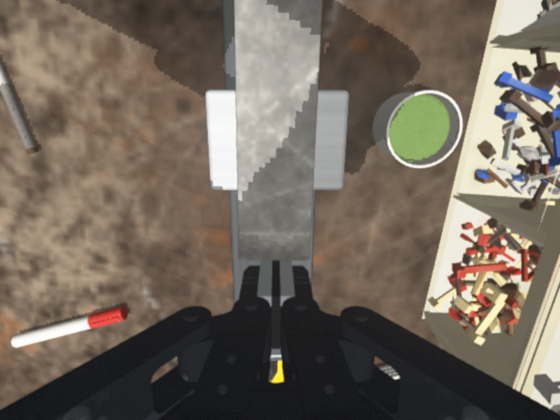

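The bar is moving: its free end is at row ~260 (jig y ≈ -0.048), with about 3.5 mm to go. I take small steps and watch the force.

arm_command --motion "0.014 0 -0.004 0.008 0 0 0"

```text
time_s: 22.82
eef_pos: [0.5879, -0.1128, 0.2144]
eef_rot: [0.006, 0.681, 0.732, 0.002]
wrist_force: [0.8, -1.4, -0.4]
opening: 0.001
```

arm_command --motion "0.01 0 0 0 0 0 0"

```text
time_s: 22.9
eef_pos: [0.5878, -0.1107, 0.2145]
eef_rot: [0.006, 0.681, 0.732, 0.002]
wrist_force: [-1.3, -0.8, 1.2]
opening: 0.002
```

arm_command --motion "0.01 0 0 0 0 0 0"

```text
time_s: 22.98
eef_pos: [0.5879, -0.1097, 0.2147]
eef_rot: [0.006, 0.681, 0.732, 0.001]
wrist_force: [0.6, -8.6, -1.0]
opening: -0.003
```

The force jumped to 8.6 N, so the bar is against the stop. I back off at once and look.

arm_command --motion "-0.05 0 0 0 0 0 0;-0.1 0 0 0 0 0 0;0 0 -0.2 0 0 0 0;0 0 -0.2 0 0 0 0;0 0 -0.2 0 0 0 0;0.15 0 -0.1 0 0 0 0;0.2 0 0 0 0 0 0;0.2 0 0 0 0 0 0;0.1 0 0 0 0 0 0;0 0 0 0 0 0 0"

```text
time_s: 23.82
eef_pos: [0.579, -0.01, 0.3596]
eef_rot: [0.003, 0.683, 0.73, 0.002]
wrist_force: [0.2, 0.4, 0.3]
opening: -0.002
```

```bash
python3 barview.py w20
```

```text
t 23.8167 pos [ 0.579  -0.01    0.3596] F [0.2 0.4 0.3] need [-0.566  0.005  0.689] [ 0.007  0.001 -0.004] N 0.89
bar end 0.125 [257.8, 93.9] [297.1, 93.7] other [261.7, 299.8] [294.3, 299.5]
bar end 0.13 [257.6, 87.0] [297.2, 86.8] other [261.6, 295.0] [294.3, 294.8]
bar end 0.135 [257.5, 80.0] [297.3, 79.8] other [261.5, 290.2] [294.4, 290.0]
face top .136 [277.7, 77.1] outer [277.6, 39.6]
```

View pics/w20.png

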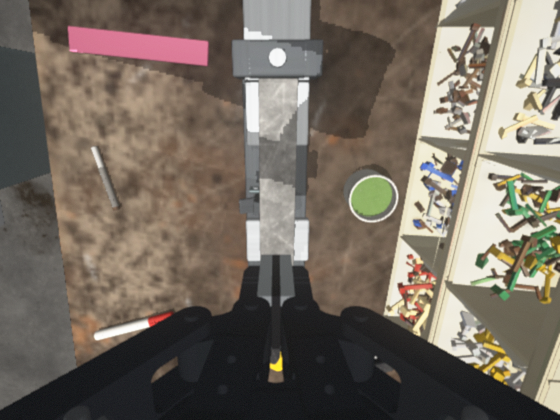

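View pics/c_w20.png

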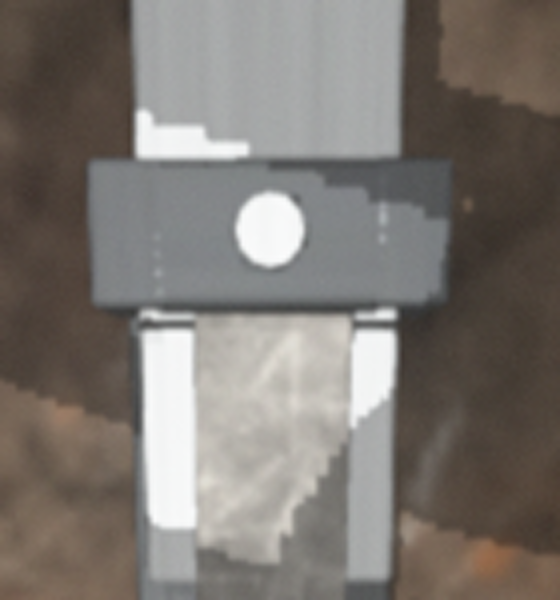

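The bar's end touches the stop (row 308 of the crop) and it is centred. The line at row 324 shows about 2 mm in front of the face, so I take a closer look to judge the margin.

arm_command --motion "0.03 0 0.15 0 0 0 0;0 0 0.2 0 0 0 0;0 0 0.08 0 0 0 0;0 0 0 0 0 0 0"

```text
time_s: 24.2
eef_pos: [0.5815, -0.0096, 0.2731]
eef_rot: [0.006, 0.684, 0.73, 0.003]
wrist_force: [-0.2, -0.6, -0.2]
opening: 0.001
```

```bash
python3 - <<'E'
from h import *
need([.579,0,.27],yaw=.0708)
img,K,P=snap('wrist'); np.savez('w21.npz',img=img,K=K,P=P)
c,sn=np.cos(.0708),np.sin(.0708)
J=lambda a,b,z:[.5837+c*a-sn*b,-.0552+sn*a+c*b,z]
x0,y0=int(proj(K,P,J(0,.135,.217))[0]-50),int(proj(K,P,J(0,.135,.217))[1]-40)
cv2.imwrite('pics/w21.png',cv2.resize(img[y0:y0+70,x0:x0+100,::-1],None,fx=8,fy=8,interpolation=cv2.INTER_CUBIC))
f=lambda p:((proj(K,P,J(*p))-[x0,y0]+.5)*8).round(0).tolist()
for y in (.133,.135,.137,.139): print(y,'rail',f((-.022,y,.217)),f((.022,y,.217)),'top',f((0,y,.243)),'bartop',f((0,y,.225)))
E
```

```text
t 24.2 pos [ 0.5815 -0.0096  0.2731] F [-0.2 -0.6 -0.2] need [ 0.049 -0.009  0.015] [ 0.012  0.005 -0.005] N 0.05
0.133 rail [83.0, 363.0] [738.0, 360.0] top [414.0, 338.0] bartop [411.0, 355.0]
0.135 rail [81.0, 331.0] [738.0, 328.0] top [413.0, 302.0] bartop [411.0, 322.0]
0.137 rail [80.0, 299.0] [739.0, 296.0] top [413.0, 264.0] bartop [411.0, 289.0]
0.139 rail [79.0, 267.0] [740.0, 264.0] top [413.0, 227.0] bartop [411.0, 255.0]
```

View pics/w21.png

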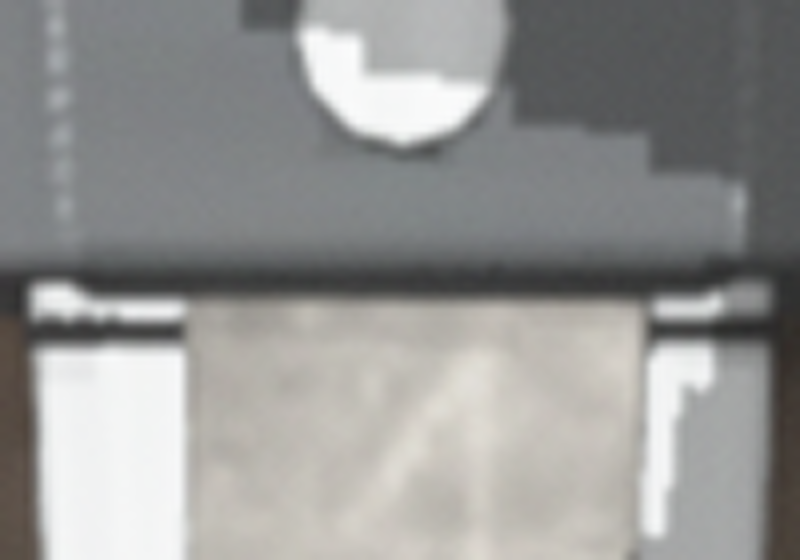

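Line at row 331 (as predicted) and face base at row ~297, so the stop is about 2.0 mm outside the line (slide ≈ 0.063, limit ±4 mm). The bar end is at row 298, against the face within 1 mm and centred (413 against 411). All within limits, so I raise clear and hand in.

arm_command --motion "0 0 -0.15 0 0 0 0;0 0 -0.2 0 0 0 0;0 0 -0.15 0 0 0 0;0 0 0 0 0 0 0;0 0 0 0 0 0 0"

```text
time_s: 24.67
eef_pos: [0.5807, -0.0152, 0.3812]
eef_rot: [0.006, 0.686, 0.728, 0.002]
wrist_force: [-0.0, -0.6, -0.3]
opening: -0.001
```

```bash
python3 - <<'E'
from h import *
s,K,P=snap('scene')
cv2.imwrite('pics/s22.png',cv2.resize(s[150:310,220:400,::-1],None,fx=4,fy=4,interpolation=cv2.INTER_CUBIC))
print(get_obs()["wrist_force"])
E
```

```text
[ 3.79655484e-04 -4.47037337e-02  1.30899292e+00]
```

View pics/s22.png

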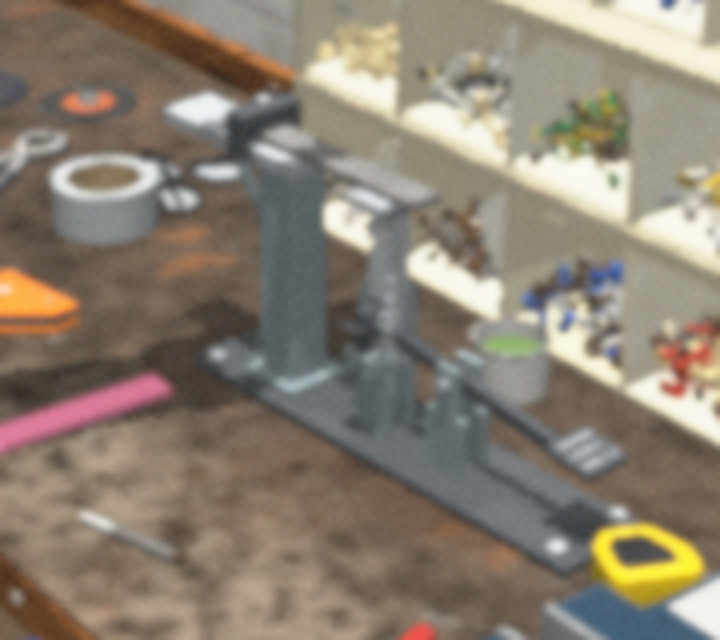

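The bar lies flat from the rail (270,145) across the head (385,195) with its end at the stop (260,120). The arm is clear and the bystanders are in place.

```bash
python3 -c "
from bench import *
print(hand_in())"
```

```text
the job is handed in; nothing more can be done
None
```

The supports are set, the bar is laid against the stop, and the job is handed in; no verdict was reported. It took about 25 of the 72 s.

**What I did**
- I pressed the lever down from notch 2 to notch 4 and let go.
- I tapped the stop about 29 mm along the rail, in two goes.
- I picked up the grey bar, not the pink one, and laid it on the head and rail about 11 mm short of the stop. I then slid it endways until it touched.

**Last checks**
- **Prop:** the head's outline matched the fourth notch within 2 pixels in a 4x enlarged view. An earlier reading from the lever pad fell between notches 4 and 5, and I went by the head.
- **Stop:** it stands about 2 mm outside the line (travel ≈ 0.063, limits 0.061 to 0.069), so the margin is real but not large. When the bar touched, the force peaked at 8.6 N, over the 7 N the stop takes to move. That may have shifted it outward by up to 1 mm: it read about 0.064 before. I left it there because it was within limits.
- **Bar:** it is centred across the rail within about 1 mm. Its end is within 1 mm of the stop's face, and it looks level.
- **Surroundings:** the bystanders that show in the last picture look undisturbed, and the arm is clear of everything. The marker pen was mostly out of that view.

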